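Park the tall dispenser bottle in the free bay

TASK

Push the tall dispenser bottle across the counter into the free bay of the steel bottle station, so that it stands centred on the round black mat. Slide it gently and upright, without gripping, lifting or rocking it, and leave the jar, the cup and the carton where they are.

Things in the scene. Friction and masses are not known exactly. Their poses are not given: they have to be found in the camera images.
- bottle: tall narrow white dispenser bottle with grey pump head: round, 62 mm in diameter, straight-sided up to 165 mm, 238 mm tall in all, 0.3 to 0.55 kg, loose, standing on the counter. Origin: centre of its underside; z up its axis. Pushed within about 30 mm of the counter it slides, with 1 to 4 N; pushed above about 45 to 65 mm it rocks and topples
- mat: round black mat, 74 mm in diameter and under 1 mm thick (no step to climb), flat on the counter in the middle of the free bay. Origin: its centre. Its axes do not tell the bay's direction; those of the station do
- station: fixed low steel fence 35 mm high: back rail 192 mm long (its y) with three walls 50 mm long, 4 mm thick, towards -x: two bays side by side, each 90 mm wide inside, open to -x and above, no floor. Origin: on the counter, middle wall, rail's front face (x = 0). Bays' middle lines: y = +47 and -47 mm. The mat's centre is at x = -36 mm in one bay; a bottle touching the rail is at x = -31 mm
- jar: squat amber jar, 58 mm in diameter and 85 mm tall, loose, standing in the other bay. Origin: centre of its underside. To be left alone
- cup: open white cup, 68 mm across the rim and 75 mm tall, loose, beside the station. Origin: centre of its underside. To be left alone
- carton: glove carton, 115 mm (its x) by 90 mm (its y) and 75 mm tall, loose, beside the station. Origin: centre of its underside. To be left alone
Things that resemble listed ones, but are neither listed nor needed, are in the scene too. What is meant by the bottle is not orange, and is the smaller of those in its own colour.

How it is judged:
At the end, for the whole second after the job is handed in: the bottle stands upright (within 0.05 rad) and at rest on the counter, its axis within 12 mm of the mat's centre (horizontal distance between bottle and mat below 0.012 m and height (world z) of bottle below 0.003 m and angle between bottle's own z axis and vertical below 0.05 rad and linear speed of bottle below 0.01 m/s); the robot touches nothing.
It fails at once if the bottle is rocked or tipped by more than 0.2 rad (angle between bottle's own z axis and vertical above 0.2 rad).
It fails at once if the bottle is lifted: its underside's centre is more than 10 mm above the counter (height (world z) of bottle above 0.01 m).
It fails at once if the bottle is gripped or shoved hard: more than 20 N from the fingers (contact force between the fingers and bottle above 20 N).
It fails at once if the jar, the cup or the carton is moved by more than 10 mm (distance of any of jar, cup, carton from where it was at the start of the episode above 0.01 m).
It also fails if it takes over 72 s, if anything falls off the work surface, if the arm or the gripper's body presses on something with over 40 N, if the wrist force passes 120 N, or if a joint passes its speed limit or range.

ROBOT

A 6-joint arm with a two-finger parallel gripper is mounted at the origin on the work surface. World frame = base frame: x ahead of the robot, y to its left, z up, the work surface at z = 0. Lengths are in m, angles in rad, forces in N, time in s.
With the tool pointing down it reaches from about 0.3 to 0.875 m from the base axis. Payload 4.2 kg.
Tool frame: the origin (TCP) lies midway between the tips of the shut fingers; the grasp point (between the pads) lies env.grasp_offset behind it (env.grasp_offset is the distance from the TCP to the grasp point, in m); z points along the fingers, y is the direction in which the jaws open and shut (so a half turn about z gives the same grasp; the last joint's range is limited). The gripper opens to 85 mm and grips with 20 to 120 N. Pads are 22 mm wide; open, the fingers measure 114 mm over their backs; the gripper's body (76 mm by 85 mm) begins 54 mm behind the grasp point. The pads swing forward as they close: fully open they stand 13 mm farther back than shut.
Start: joints at [-1.201, 0.32, 1.565, -0, 1.257, -0.02], TCP at [0.219, -0.532, 0.195] pointing down, gripper open.
Joint ranges: [-3.11, 3.11], [-0.84, 2.01], [0.21, 2.61], [-1.34, 4.49], [0.05, 2.63], [-2.56, 2.56]. Speed limits (rad/s): [2.57, 2.57, 3.14, 3.14, 3.14, 3.14].

INTERFACE

Orientations are given as a unit quaternion [x, y, z, w].
In Python, from bench import telemetry, eyes, env gives the robot as it stands.
- The arm moves only by the shell command python3 -m creep 'ROWS' [FORCE]. ROWS is JSON, a list that holds one entry, the list of rows, each a list of 7 numbers: the opening in per cent of the stroke, from 0 (shut) to 100 (fully open), then the shift along the tool's x, y, z in m, then the turn, a rotation vector about the tool's x, y, z in rad. In form: [[[jaw, tx, ty, tz, wx, wy, wz], ...]]. A call has 1 to 20 rows; each row is the pose to reach, as a shift and turn from the pose measured when the call began, along the tool's axes at that moment; what a row does not reach only later rows make up. A row lasts 1/8 s, in which the tool goes at most 62.5 mm and 10.7 degrees, less where a joint would pass 70% of its speed; a pose out of reach is approached as far as the arm can. A call with a gripper value outside its range is refused whole. The fingers move at their own pace and stop on an object; FORCE is the grip in N (left out, the last holds). Time passes only in rows, so rows that repeat a pose let the fingers close. It gives the time, the measured TCP pose, the force and the opening at its end, in the units of the state.
- telemetry.get_obs(): the state, without advancing time (a new reading comes with each control period).
- eyes.read_camera(name): name is "scene" or "top"; returns a dict with "color" (400x640x3 uint8, red, green, blue), "vertical_fov" (degrees; the focal length in pixels is half the picture's height over the tangent of half this angle, whatever the lens; pixels are square), "cx", "cy" (the principal point, pixels), "cam_to_world" (4x4, takes a point from camera to world coordinates). Camera axes: x right, y down, z forward; pixel columns grow to the right and rows downward; lengths in m; the calibration is good to about 2 mm. A picture is of the moment at which its call begins. There is no depth.
- env.job_done(): hands the job in, once; it reports no verdict.
The state is a dict: "t": time; "qpos": joint angles; "qd": joint speeds; "tau": joint torques, N m; "ee_pos": TCP position; "tcp_rot": TCP orientation; "force": force on the tool from outside, world axes, zero at the start; "ft_torque": the same for the moment, N m; "grip_width": finger opening in m.
Only numpy, scipy, OpenCV 4.12 (cv2) and the standard library are available. Lean on these libraries where they do the work, as an engineer would, in place of code of your own. Each camera call takes 0.05 s, during which the arm holds its last target.

## Working session

There is one attempt and no reset: what is moved stays moved. The work goes in short steps, Python scripts to look and compute and a shell command to move; the robot and the scene stay as the last step left them, time stands still between calls to the robot, and variables do not carry over. Pictures are saved under pics/ and viewed, and the job is handed in when it is done.

```bash
mkdir -p pics; cat > h.py <<'E'
import numpy as np,cv2
from bench import telemetry,eyes,env
def cam(n,save=None):
    c=eyes.read_camera(n)
    if save: cv2.imwrite('pics/'+save,c['color'][:,:,::-1])
    return c
def f(c): return c['color'].shape[0]/2/np.tan(np.radians(c['vertical_fov'])/2)
def ray(c,u,v,z):
    T=np.array(c['cam_to_world']);d=T[:3,:3]@np.array([(u-c['cx'])/f(c),(v-c['cy'])/f(c),1]);o=T[:3,3]
    return o+d*(z-o[2])/d[2]
def proj(c,p):
    T=np.array(c['cam_to_world']);q=T[:3,:3].T@(np.array(p)-T[:3,3]);return q[:2]/q[2]*f(c)+[c['cx'],c['cy']]
E
python3 - <<'E'
from h import *
for n in('scene','top'):
    c=cam(n,n+'0.png');print(n,c['vertical_fov'],c['cx'],c['cy'],np.round(c['cam_to_world'],3).tolist(), [k for k in c])
o=telemetry.get_obs();print(o['t'],o['ee_pos'],o['tcp_rot'],o['grip_width'],env.grasp_offset)
E
```

```text
scene 55.92246095354201 322.8617758314251 198.3178390828095 [[0.651, 0.63, -0.424, 0.902], [0.759, -0.548, 0.351, -0.293], [-0.011, -0.55, -0.835, 0.765], [0.0, 0.0, 0.0, 1.0]] ['color', 'vertical_fov', 'cx', 'cy', 'cam_to_world']
top 56.150141521109106 319.1461436227334 201.22109292857547 [[-0.014, -0.992, 0.128, 0.426], [-1.0, 0.016, 0.015, 0.003], [-0.017, -0.128, -0.992, 0.894], [0.0, 0.0, 0.0, 1.0]] ['color', 'vertical_fov', 'cx', 'cy', 'cam_to_world']
0.1 [ 0.21832338 -0.53142567  0.19387449] [ 9.81064543e-01  1.93679457e-01 -1.43818902e-04 -7.80414432e-04] 0.08545746198427122 0.0187
```

```bash
ls; pwd
```

```text
h.py
pics
.
```

View pics/scene0.png

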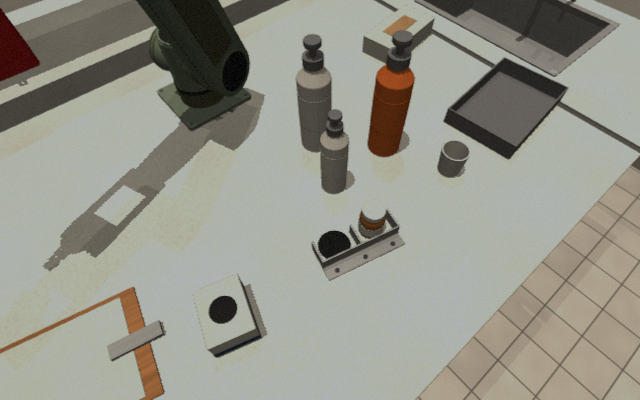

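View pics/top0.png

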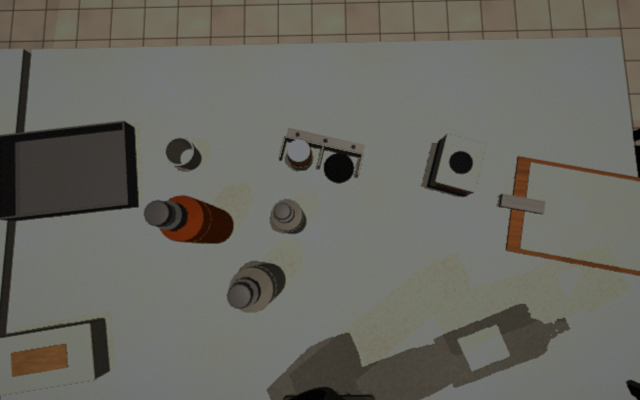

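The top view shows three bottles: large white at (250,288), small white at (287,215) and orange at (195,222). The small white one fits, being not orange and the smaller of the white pair. In the scene view it stands at (334,155). The free bay's mat is at (339,167) in top, with the jar in the bay next to it at (299,153).

```bash
python3 - <<'E'
from h import *
a=cv2.imread('pics/top0.png')[110:320,200:400];b=cv2.imread('pics/scene0.png')[100:290,280:420]
a=cv2.resize(a,None,fx=2.8,fy=2.8,interpolation=cv2.INTER_CUBIC);b=cv2.resize(b,None,fx=3,fy=3,interpolation=cv2.INTER_CUBIC)
cv2.imwrite('pics/ca.png',a*1);cv2.imwrite('pics/cb.png',b)
E
```

```text
(no output)
```

View pics/ca.png

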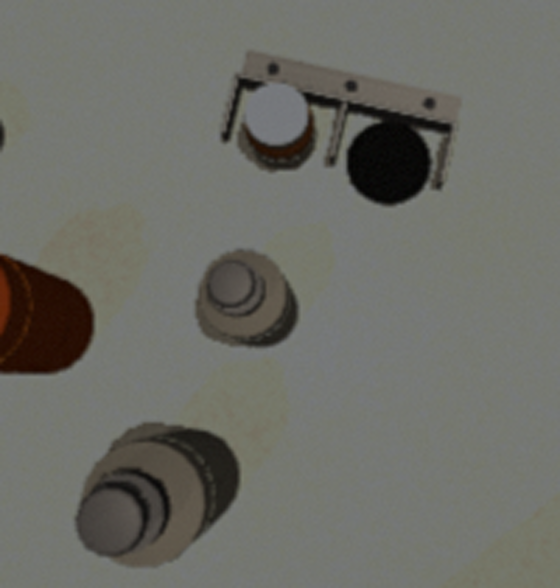

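View pics/cb.png

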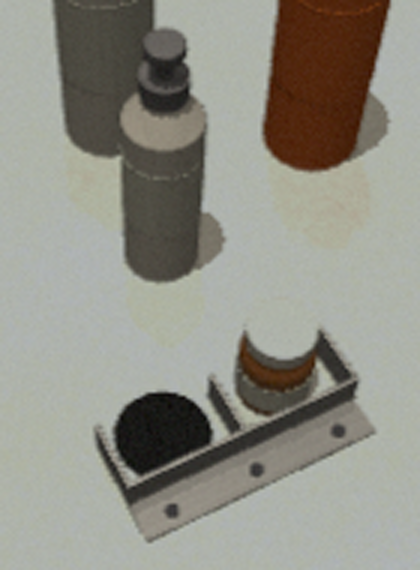

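The crops confirm it: the small white bottle is at top crop (245,297), the mat at (389,163), and the bay's wall ends at crop (331,163) and (437,187). Next I measure.

```bash
cat > meas.py <<'E'
from h import *
def mask_c(c,box,fn):
    x0,y0,x1,y1=box;im=c['color'][y0:y1,x0:x1].astype(int);m=fn(im).astype(np.uint8)
    n,l,s,ce=cv2.connectedComponentsWithStats(m);i=1+np.argmax(s[1:,4]);return ce[i]+[x0,y0],s[i]
E
python3 - <<'E'
from meas import *
t=cam('top');s=cam('scene')
for c,box in((t,(322,148,357,188)),(s,(312,225,354,262))):
    m=(c['color'][box[1]:box[3],box[0]:box[2]].max(2)<28).astype(np.uint8)
    m=cv2.morphologyEx(m,cv2.MORPH_OPEN,np.ones((3,3)))
    cs,_=cv2.findContours(m,0,1);k=max(cs,key=cv2.contourArea);e=cv2.fitEllipse(k);ct=np.array(e[0])+box[:2]
    print('mat',ct,e[1],ray(c,*ct,0.001))
off=np.array([200,110]);so=np.array([280,100])
tips=[ray(t,*(np.array(p)/2.8+off),.035) for p in((226,140),(331,163),(437,187))]
heads=[ray(t,*(np.array(p)/2.8+off),.0) for p in((222,168),)]
rail=[ray(t,*(np.array(p)/2.8+off),.035) for p in((241,77),(346,101),(452,126))]
print('tips',np.round(tips,4).tolist(),'rail',np.round(rail,4).tolist())
d=rail[2]-rail[0];print('len',np.linalg.norm(d[:2]), 'walls',[np.linalg.norm(a-b) for a,b in zip(tips,rail)],np.degrees(np.arctan2(d[1],d[0])))
print('rail scene',[ray(s,*(np.array(p)/3+so),.035).round(4).tolist() for p in((98,430),(212,380),(320,333),(130,487),(352,375))])
print('pump',ray(t,*(np.array((232,281))/2.8+off),.238),ray(s,*(np.array((165,41))/3+so),.238))
# bottle sides in scene: edges at bottom ellipse
print('base front scene',ray(s,*(np.array((160,281))/3+so),0),ray(s,*(np.array((124,260))/3+so),0),ray(s,*(np.array((199,260))/3+so),0))
# straight-side top shoulder at z .165: top view
print('shoulder',[ray(s,*(np.array(p)/3+so),.165).round(4).tolist() for p in((120,122),(207,124))])
E
```

```text
mat [338.52277184 166.72771454] (27.382905960083008, 30.32121467590332) [ 0.62488207 -0.03206889  0.001     ]
mat [325.6663208  248.35371017] (9.029037475585938, 18.108957290649414) [ 0.61937929 -0.05383943  0.001     ]
tips [[0.6359, 0.1045, 0.035], [0.6146, 0.0167, 0.035], [0.5927, -0.071, 0.035]] rail [[0.6901, 0.0917, 0.035], [0.6676, 0.0034, 0.035], [0.6444, -0.085, 0.035]]
len 0.18253809968275791 walls [np.float64(0.05570107171453552), np.float64(0.05460080027571053), np.float64(0.05351247760978298)] -104.5154438878566
rail scene [[0.6046, -0.0778, 0.035], [0.6282, 0.0118, 0.035], [0.6519, 0.101, 0.035], [0.6531, -0.0892, 0.035], [0.6927, 0.0926, 0.035]]
pump [0.49541612 0.07676615 0.238     ] [0.49818463 0.07658719 0.238     ]
base front scene [0.51957163 0.05720053 0.        ] [0.48429056 0.04861673 0.        ] [0.5250147  0.09541996 0.        ]
shoulder [[0.4816, 0.0503, 0.165], [0.5234, 0.0953, 0.165]]
```

```bash
python3 - <<'E'
from h import *
s=cam('scene');t=cam('top')
C=np.array(s['cam_to_world'])[:3,3]
def base(p,r):
    q=ray(s,*p,0);d=q[:2]-C[:2];d/=np.linalg.norm(d);return q[:2]+d*r
# bottom-most visible base pixel columns
for n,p in (('big',(316,152)),('orange',(384,156)),('bottle',(333.5,193)),('cup',(450,176)),('jar',(372,238))):
    print(n,ray(s,*p,0).round(3))
im=s['color'];print('crop')
a=cv2.resize(im[20:200,280:480][:,:,::-1],None,fx=3.5,fy=3.2);cv2.imwrite('pics/cc.png',np.clip(a.astype(float)*1.4,0,255))
g=t['color'];m=(g.max(2)<24);ys,xs=np.where(m[145:190,318:362]);print(xs.min()+318,xs.max()+318,ys.min()+145,ys.max()+145)
# side edges of big/orange near base
for n,p in (('bigL',(302,143)),('bigR',(329,140)),('orL',(368.5,150)),('orR',(403,145)),):print(n,ray(s,*p,0).round(3))
for n,p in (('bigTop',(240,294)),('orTop',(158,213))):
  for z in (.28,.3,.32,.34): print(n,z,ray(t,*p,z).round(3))
for n,p in (('bigTop',(313,42)),('orTop',(402.5,38))):
  for z in (.28,.3,.32,.34): print(n,z,ray(s,*p,z).round(3))
# midline, carton
for p in((423,185),(430,147),(447,134),(487,142)):print('carton',ray(t,*p,.075).round(3))
E
```

```text
big [0.39  0.111 0.   ]
orange [0.517 0.236 0.   ]
bottle [0.518 0.059 0.   ]
cup [0.672 0.315 0.   ]
jar [0.668 0.043 0.   ]
crop
318 359 146 181
bigL [0.341 0.103 0.   ]
bigR [0.38  0.165 0.   ]
orL [0.476 0.22  0.   ]
orR [0.524 0.302 0.   ]
bigTop 0.28 [0.357 0.141 0.28 ]
bigTop 0.3 [0.359 0.137 0.3  ]
bigTop 0.32 [0.362 0.132 0.32 ]
bigTop 0.34 [0.364 0.128 0.34 ]
orTop 0.28 [0.49  0.279 0.28 ]
orTop 0.3 [0.488 0.27  0.3  ]
orTop 0.32 [0.486 0.261 0.32 ]
orTop 0.34 [0.484 0.252 0.34 ]
bigTop 0.28 [0.339 0.154 0.28 ]
bigTop 0.3 [0.363 0.136 0.3  ]
bigTop 0.32 [0.386 0.117 0.32 ]
bigTop 0.34 [0.409 0.099 0.34 ]
orTop 0.28 [0.455 0.306 0.28 ]
orTop 0.3 [0.474 0.282 0.3  ]
orTop 0.32 [0.492 0.257 0.32 ]
orTop 0.34 [0.511 0.232 0.34 ]
carton [ 0.564 -0.214  0.075]
carton [ 0.65  -0.234  0.075]
carton [ 0.679 -0.274  0.075]
carton [ 0.659 -0.361  0.075][ WARN:0@1.360] global loadsave.cpp:1063 imwrite_ Unsupported depth image for selected encoder is fallbacked to CV_8U.
```

View pics/cc.png

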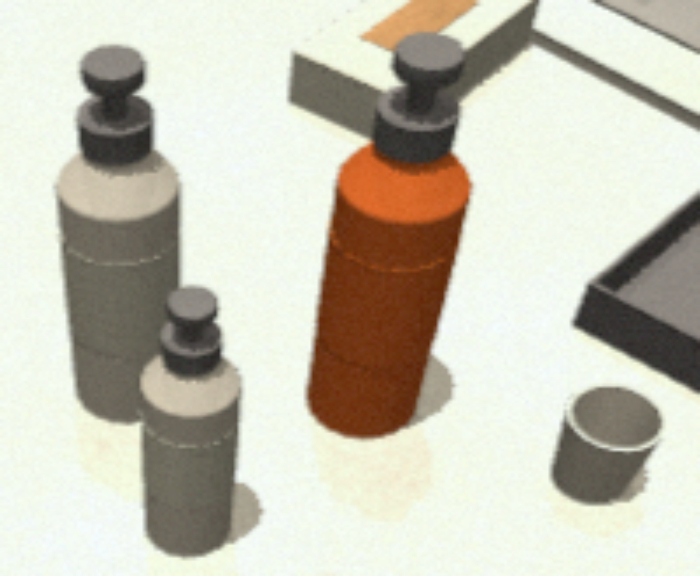

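```bash
cat > go.py <<'E'
import sys
from h import *
from scipy.spatial.transform import Rotation as R
def Rt(h,th):
    h,th=np.radians([h,th]);F=np.array([np.cos(h),np.sin(h),0]);Z=np.array([0,0,1.])
    z=F*np.sin(th)-Z*np.cos(th);x=F*np.cos(th)+Z*np.sin(th);return R.from_matrix(np.c_[x,np.cross(z,x),z])
def to(p,h,th):
    o=telemetry.get_obs();R0=R.from_quat(o['tcp_rot']);d=R0.inv().apply(np.array(p)-o['ee_pos'])
    w=(R0.inv()*Rt(h,th)).as_rotvec();print('shift',d.round(4),'turn',w.round(3),'deg',np.degrees(np.linalg.norm(w)).round(1))
def st():
    o=telemetry.get_obs();M=R.from_quat(o['tcp_rot']).as_matrix();z=M[:,2]
    print('t',round(o['t'],2),'p',np.round(o['ee_pos'],4),'h',np.degrees(np.arctan2(M[1,1]*0+z[1],z[0])).round(1),'yaw_y',np.degrees(np.arctan2(-M[0,1]*-1,-M[1,1])).round(1),'tilt',np.degrees(np.arccos(-z[2])).round(1),'q',np.round(o['qpos'],2),'F',np.round(o['force'],1),'w',round(o['grip_width'],4))
if __name__=='__main__':
    st()
    if len(sys.argv)>1: a=list(map(float,sys.argv[1:]));to(a[:3],a[3],a[4])
E
python3 go.py .42 -.1 .15 20 45
```

```text
t 0.3 p [ 0.2184 -0.5317  0.1944] h 110.5 yaw_y 22.3 tilt 0.0 q [-1.2   0.32  1.56  0.    1.26 -0.02] F [ 0.6 -0.2  0.8] w 0.0856
shift [ 0.3505 -0.3227  0.0445] turn [-0.016  0.785  0.038] deg 45.1
```

```bash
python3 -m creep '[[[59,0.1,-0.1,0,0,0.2,0],[59,0.2,-0.2,0,0,0.4,0],[59,0.3,-0.3,0.02,0,0.6,0.02],[59,0.35,-0.323,0.044,-0.016,0.785,0.038],[59,0.35,-0.323,0.044,-0.016,0.785,0.038],[59,0.35,-0.323,0.044,-0.016,0.785,0.038],[59,0.35,-0.323,0.044,-0.016,0.785,0.038],[59,0.35,-0.323,0.044,-0.016,0.785,0.038],[59,0.35,-0.323,0.044,-0.016,0.785,0.038],[59,0.35,-0.323,0.044,-0.016,0.785,0.038],[59,0.35,-0.323,0.044,-0.016,0.785,0.038],[59,0.35,-0.323,0.044,-0.016,0.785,0.038]]]' 20; python3 go.py .42 -.05 .03 25 48
```

```text
t: 1.8
ee_pos: [0.4195, -0.1014, 0.1506]
tcp_rot: [0.91, 0.16, 0.377, -0.066]
force: [-1.4, 1.1, 0.3]
grip_width: 0.05
t 1.8 p [ 0.4195 -0.1014  0.1506] h 19.9 yaw_y 19.9 tilt 45.0 q [-0.84  0.01  2.41  1.19  0.79 -0.53] F [-1.4  1.1  0.3] w 0.05
shift [-0.0725 -0.0482  0.098 ] turn [ 0.065  0.053 -0.061] deg 5.9
```

```bash
cat > kin.py <<'E'
import numpy as np
from scipy.spatial.transform import Rotation as R
from scipy.optimize import least_squares
D=[([-1.201,.32,1.565,0,1.257,-.02],[.2184,-.5317,.1944]),]
def fk(q,k):
    s,a,b,L,e,g=k
    A=R.from_euler('z',q[0]);B=A*R.from_euler('y',q[1]);C=B*R.from_euler('y',q[2])
    p=np.array([0,0,s])+A.apply([e,0,0])+B.apply([0,0,a])+C.apply([g,0,b])
    W=C*R.from_euler('z',q[3])*R.from_euler('y',q[4])*R.from_euler('z',q[5])
    return p+W.apply([0,0,L]),W
E
python3 - <<'E'
from kin import *
from bench import telemetry
o=telemetry.get_obs();q=np.array(o['qpos']);print(q.round(4))
W=fk(q,[0]*6)[1];print(W.as_matrix().round(3));print(R.from_quat(o['tcp_rot']).as_matrix().round(3))
W=fk(D[0][0],[0]*6)[1];print(W.as_matrix().round(3));print(R.from_quat([.981,.1937,0,0]).as_matrix().round(3))
E
```

```text
[-0.8383  0.0099  2.4126  1.1852  0.7852 -0.5291]
[[-0.34   0.665  0.665]
 [ 0.94   0.241  0.24 ]
 [-0.     0.707 -0.707]]
[[ 0.665  0.34   0.665]
 [ 0.241 -0.94   0.24 ]
 [ 0.707  0.    -0.707]]
[[-0.38   0.925 -0.   ]
 [ 0.925  0.38   0.   ]
 [ 0.     0.    -1.   ]]
[[ 0.925  0.38   0.   ]
 [ 0.38  -0.925  0.   ]
 [ 0.     0.    -1.   ]]
```

```bash
python3 go.py .44 -.08 .08 50 55
```

```text
t 1.8 p [ 0.4195 -0.1014  0.1506] h 19.9 yaw_y 19.9 tilt 45.0 q [-0.84  0.01  2.41  1.19  0.79 -0.53] F [-1.4  1.1  0.3] w 0.05
shift [-0.0311 -0.0132  0.0688] turn [ 0.403  0.171 -0.338] deg 31.7
```

```bash
python3 -m creep '[[[59,-0.031,-0.013,0.035,0.2,0.085,-0.17],[59,-0.031,-0.013,0.069,0.4,0.17,-0.34],[59,-0.031,-0.013,0.069,0.4,0.17,-0.34],[59,-0.031,-0.013,0.069,0.4,0.17,-0.34],[59,-0.031,-0.013,0.069,0.4,0.17,-0.34],[59,-0.031,-0.013,0.069,0.4,0.17,-0.34]]]'
cat >> kin.py <<'E'
D.append(([-0.8383,0.0099,2.4126,1.1852,0.7852,-0.5291],[.4195,-.1014,.1506]))
E
python3 - <<'E'
from kin import *
from bench import telemetry
o=telemetry.get_obs();D.append((list(np.round(o['qpos'],5)),list(np.round(o['ee_pos'],5))));print(D[-1])
open('kin.py','a').write('D.append(%r)\n'%((list(map(float,D[-1][0])),list(map(float,D[-1][1]))),))
r=least_squares(lambda k:np.concatenate([fk(q,k)[0]-p for q,p in D]+[0.001*np.array(k[4:])]),[.3,.4,.4,.3,0,0])
print(r.x.round(4),r.fun.round(4))
E
```

```text
t: 2.55
ee_pos: [0.4396, -0.0792, 0.0807]
tcp_rot: [0.804, 0.375, 0.419, -0.193]
force: [-0.5, 0.5, 0.2]
grip_width: 0.0505
([np.float64(-0.90288), np.float64(0.43375), np.float64(2.29704), np.float64(1.12947), np.float64(1.09001), np.float64(-1.11786)], [np.float64(0.43961), np.float64(-0.0792), np.float64(0.08072)])
[ 0.1363  0.6079  0.4222  0.3705 -0.0119  0.0194] [-0.0107 -0.0042 -0.0004 -0.0009 -0.0011  0.0011  0.0006  0.0008 -0.0007
 -0.      0.    ]
```

```bash
cat >> kin.py <<'E'
def fk(q,k):
    s,a,b,L,e,g,d=k
    A=R.from_euler('z',q[0]);B=A*R.from_euler('y',q[1]);C=B*R.from_euler('y',q[2])
    p=np.array([0,0,s])+A.apply([e,d,0])+B.apply([0,0,a])+C.apply([g,0,b])
    W=C*R.from_euler('z',q[3])*R.from_euler('y',q[4])*R.from_euler('z',q[5])
    return p+W.apply([0,0,L]),W*R.from_euler('z',-np.pi/2)
def fit():
    return least_squares(lambda k:np.concatenate([fk(q,k)[0]-p for q,p in D]+[0.0003*np.array(k[4:])]),[.3,.4,.4,.3,0,0,0])
lo=np.array([-3.11,-.84,.21,-1.34,.05,-2.56]);hi=np.array([3.11,2.01,2.61,4.49,2.63,2.56])
def ik(p,Rm,k,q0):
    r=least_squares(lambda q:np.r_[(fk(q,k)[0]-p)*5,(fk(q,k)[1].inv()*Rm).as_rotvec()],q0,bounds=(lo,hi))
    return r.x,np.abs(r.fun).max()
E
python3 - <<'E'
from kin import *
from go import Rt
r=fit();print(r.x.round(4),r.fun.round(4));k=r.x
q0=np.array(D[-1][0])
for th in (40,45,50,55,60):
  for h in (-15,0,10,20,30,40,50,60):
    H=np.radians(h);out=[]
    for back in(.07,.025):
        p=np.array([.497-back*np.cos(H),.077-back*np.sin(H),.012]);q,e=ik(p,Rt(h,th),k,q0);out.append((round(e,3),q.round(2).tolist()[2],round(q[0],2)))
    print(th,h,out)
E
```

```text
[ 1.403e-01  5.918e-01  4.171e-01  3.550e-01 -3.000e-04  2.490e-02
  1.150e-02] [ 0.      0.     -0.     -0.     -0.      0.0001  0.      0.     -0.
 -0.      0.      0.    ]
40 -15 [(np.float64(0.139), 2.43, np.float64(0.57)), (np.float64(0.15), 2.36, np.float64(0.45))]
40 0 [(np.float64(0.216), 2.47, np.float64(0.25)), (np.float64(0.203), 2.4, np.float64(0.21))]
40 10 [(np.float64(0.223), 2.48, np.float64(0.09)), (np.float64(0.21), 2.4, np.float64(0.1))]
40 20 [(np.float64(0.235), 2.47, np.float64(0.08)), (np.float64(0.22), 2.4, np.float64(0.1))]
40 30 [(np.float64(0.269), 2.45, np.float64(0.06)), (np.float64(0.252), 2.38, np.float64(0.09))]
40 40 [(np.float64(0.327), 2.4, np.float64(0.02)), (np.float64(0.305), 2.34, np.float64(0.07))]
40 50 [(np.float64(0.391), 2.36, np.float64(0.02)), (np.float64(0.364), 2.3, np.float64(0.07))]
40 60 [(np.float64(0.0), 2.3, np.float64(-0.51)), (np.float64(0.0), 2.29, np.float64(-0.4))]
45 -15 [(np.float64(0.18), 2.42, np.float64(0.65)), (np.float64(0.203), 2.36, np.float64(0.51))]
45 0 [(np.float64(0.289), 2.47, np.float64(0.26)), (np.float64(0.2
[... 2204 characters left out ...]
.306), 2.33, np.float64(0.75))]
60 0 [(np.float64(0.507), 2.47, np.float64(0.32)), (np.float64(0.514), 2.41, np.float64(0.09))]
60 10 [(np.float64(0.513), 2.49, np.float64(0.09)), (np.float64(0.51), 2.4, np.float64(0.1))]
60 20 [(np.float64(0.524), 2.48, np.float64(0.09)), (np.float64(0.519), 2.4, np.float64(0.11))]
60 30 [(np.float64(0.551), 2.47, np.float64(0.08)), (np.float64(0.541), 2.4, np.float64(0.12))]
60 40 [(np.float64(0.592), 2.45, np.float64(0.08)), (np.float64(0.574), 2.39, np.float64(0.12))]
60 50 [(np.float64(0.645), 2.44, np.float64(0.07)), (np.float64(0.62), 2.38, np.float64(0.13))]
60 60 [(np.float64(0.0), 2.34, np.float64(-0.71)), (np.float64(0.0), 2.35, np.float64(-0.6))]
```

```bash
cat >> kin.py <<'E'
rng=np.random.default_rng(0)
def ikm(p,Rm,k,n=12,flip=True,q0=None):
    best=(None,9)
    for f in ((0,1) if flip else (0,)):
        Rf=Rm*R.from_euler('z',np.pi*f)
        for i in range(n):
            x0=np.clip(np.array([np.arctan2(p[1],p[0]),.4,2.2,rng.choice([0,-1,1.,3.1,2.2,4.2]),.9,rng.uniform(-2,2)])+rng.normal(0,.2,6),lo+.01,hi-.01)
            q,e=ik(p,Rf,k,x0)
            if e<best[1]: best=(q,e)
            if e<1e-3:return q,e
    return best
E
python3 - <<'E'
from kin import *
from go import Rt
k=fit().x
m=np.array([.623,-.032])
for name,c in (('start',(.497,.077)),('mid',(.48,.005)),('mat',m)):
 for th in (30,40,50,60):
  row=[]
  for h in range(-90,100,15):
    H=np.radians(h);p=np.array([c[0]-.025*np.cos(H),c[1]-.025*np.sin(H),.012]);q,e=ikm(p,Rt(h,th),k,8)
    row.append('%d:%s'%(h,'OK' if e<1e-3 else '%.2f'%e))
  print(name,th,' '.join(row))
E
```

```text
start 30 -90:OK -75:OK -60:OK -45:OK -30:OK -15:0.02 0:OK 15:OK 30:OK 45:OK 60:OK 75:OK 90:OK
start 40 -90:OK -75:OK -60:OK -45:OK -30:0.05 -15:OK 0:OK 15:OK 30:OK 45:OK 60:OK 75:OK 90:OK
start 50 -90:OK -75:OK -60:OK -45:0.01 -30:0.01 -15:0.02 0:0.11 15:0.12 30:0.03 45:OK 60:OK 75:OK 90:OK
start 60 -90:OK -75:OK -60:OK -45:0.05 -30:OK -15:0.09 0:0.20 15:0.23 30:0.11 45:OK 60:OK 75:OK 90:OK
mid 30 -90:OK -75:OK -60:OK -45:OK -30:0.01 -15:OK 0:OK 15:OK 30:OK 45:OK 60:OK 75:OK 90:OK
mid 40 -90:OK -75:OK -60:OK -45:0.02 -30:OK -15:0.01 0:0.05 15:0.02 30:OK 45:OK 60:OK 75:OK 90:OK
mid 50 -90:OK -75:OK -60:OK -45:0.09 -30:0.00 -15:0.10 0:0.18 15:0.11 30:0.01 45:OK 60:OK 75:OK 90:OK
mid 60 -90:OK -75:OK -60:OK -45:0.09 -30:0.06 -15:0.17 0:0.31 15:0.17 30:0.07 45:OK 60:OK 75:OK 90:OK
mat 30 -90:OK -75:OK -60:OK -45:OK -30:OK -15:OK 0:OK 15:OK 30:OK 45:OK 60:OK 75:OK 90:OK
mat 40 -90:OK -75:OK -60:OK -45:0.01 -30:OK -15:OK 0:OK 15:OK 30:OK 45:OK 60:OK 75:OK 90:OK
mat 50 -90:OK -75:OK -60:OK -45:0.06 -30:OK -15:OK 0:OK 15:OK 30:OK 45:OK 60:OK 75:OK 90:OK
mat 60 -90:OK -75:OK -60:0.03 -45:0.01 -30:OK -15:OK 0:OK 15:OK 30:OK 45:OK 60:OK 75:OK 90:OK
```

```bash
python3 - <<'E'
from h import *
cam('scene','s1.png');cam('top','t1.png')
b=cv2.imread('pics/s1.png')[0:300,100:500];cv2.imwrite('pics/s1c.png',cv2.convertScaleAbs(cv2.resize(b,None,fx=2,fy=2,interpolation=cv2.INTER_CUBIC),alpha=1.7))
E
```

```text
(no output)
```

View pics/s1c.png

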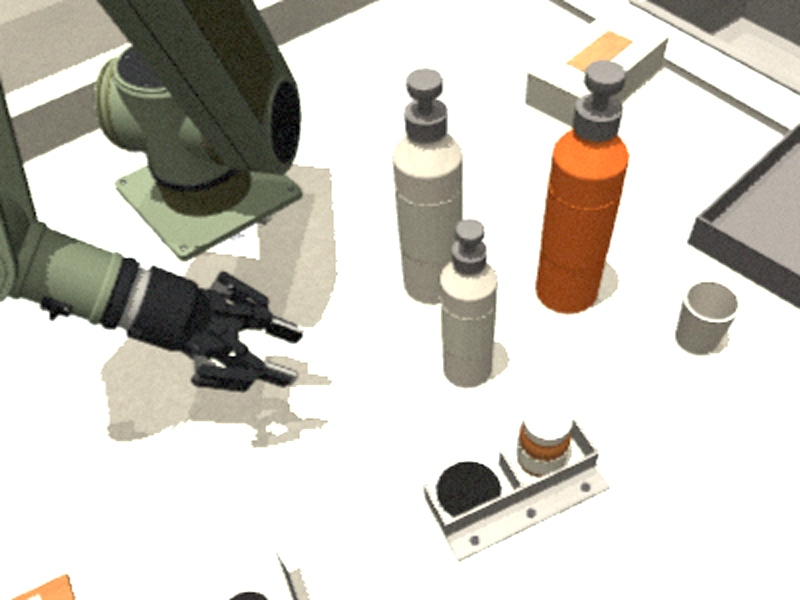

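View pics/t1.png

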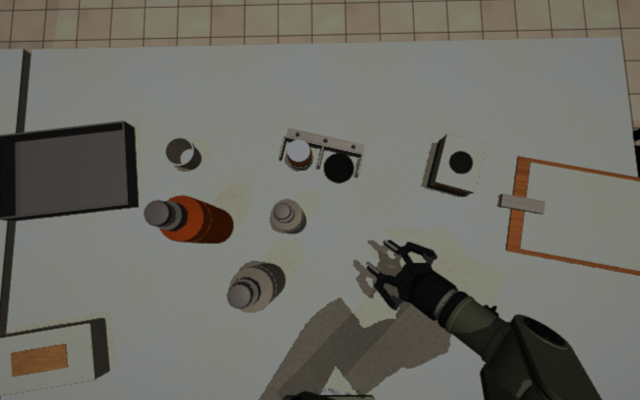

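```bash
python3 - <<'E'
from kin import *
from go import Rt
k=fit().x;q=np.array(D[-1][0]);b=np.array([.497,.077])
for h,th in((45,58),(40,58),(40,55)):
  q=np.array(D[-1][0]);H=np.radians(h);F=np.array([np.cos(H),np.sin(H)]);N=np.array([np.cos(H-np.pi/2),np.sin(H-np.pi/2)])
  for f,l,z in((-.08,0,.05),(-.08,0,.01),(-.04,0,.009),(.003,0,.009),(.003,.04,.009),(.003,.09,.009),(.003,.12,.009),(-.07,.1,.009)):
    p=np.r_[b+F*f+N*l,z];q,e=ik(p,Rt(h,th),k,q);print(h,th,p.round(3),q.round(2),round(e,3))
E
python3 go.py .440 .020 .05 45 58
```

```text
45 58 [0.44 0.02 0.05] [ 0.05  0.06  2.46  0.47  0.09 -2.56] 0.534
45 58 [0.44 0.02 0.01] [ 0.06  0.15  2.46  0.45  0.05 -2.56] 0.597
45 58 [0.469 0.049 0.009] [ 0.11  0.2   2.41  0.49  0.05 -2.56] 0.579
45 58 [0.499 0.079 0.009] [ 0.16  0.24  2.35  0.53  0.05 -2.56] 0.557
45 58 [0.527 0.051 0.009] [ 0.09  0.28  2.3   0.48  0.07 -2.56] 0.569
45 58 [0.563 0.015 0.009] [ 0.01  0.32  2.21  0.44  0.13 -2.56] 0.585
45 58 [ 0.584 -0.006  0.009] [-0.03  0.35  2.16  0.42  0.17 -2.56] 0.593
45 58 [ 0.518 -0.043  0.009] [-0.08  0.27  2.29  0.36  0.11 -2.56] 0.631
40 58 [0.436 0.026 0.05 ] [ 0.07  0.04  2.48  0.54  0.05 -2.56] 0.498
40 58 [0.436 0.026 0.01 ] [ 0.06  0.14  2.47  0.52  0.05 -2.56] 0.571
40 58 [0.466 0.051 0.009] [ 0.11  0.19  2.41  0.55  0.05 -2.56] 0.556
40 58 [0.499 0.079 0.009] [ 0.15  0.24  2.35  0.59  0.05 -2.56] 0.538
40 58 [0.525 0.048 0.009] [ 0.09  0.27  2.31  0.54  0.05 -2.56] 0.545
40 58 [0.557 0.01  0.009] [ 0.01  0.31  2.24  0.49  0.09 -2.56] 0.56
40 58 [ 0.576 -0.013  0.009] [-0.04  0.34  2.19  0.47  0.13 -2.56] 0.569
40 58 [ 0.508 -0.045  0.009] [-0.09  0.26  2.33  0.41  0.08 -2.56] 0.604
40 55 [0.436 0.026 0.05 ] [ 0.06  0.05  2.47  0.52  0.08 -2.56] 0.462
40 55 [0.436 0.026 0.01 ] [ 0.06  0.15  2.47  0.51  0.05 -2.56] 0.528
40 55 [0.466 0.051 0.009] [ 0.11  0.2   2.41  0.54  0.05 -2.56] 0.513
40 55 [0.499 0.079 0.009] [ 0.15  0.25  2.35  0.58  0.05 -2.56] 0.493
40 55 [0.525 0.048 0.009] [ 0.08  0.28  2.3   0.53  0.06 -2.56] 0.503
40 55 [0.557 0.01  0.009] [-0.    0.32  2.23  0.48  0.12 -2.56] 0.521
40 55 [ 0.576 -0.013  0.009] [-0.05  0.34  2.18  0.45  0.15 -2.56] 0.53
40 55 [ 0.508 -0.045  0.009] [-0.09  0.26  2.31  0.4   0.11 -2.56] 0.565
t 2.65 p [ 0.4398 -0.0793  0.0808] h 49.7 yaw_y 49.9 tilt 54.9 q [-0.9   0.43  2.3   1.13  1.09 -1.12] F [ 0.6  0.4 -0.5] w 0.0501
shift [ 0.0188 -0.0639  0.0798] turn [-0.069  0.054  0.051] deg 5.8
```

```bash
python3 - <<'E'
from kin import *
from go import Rt
k=fit().x;b=np.array([.497,.077])
print(fk(D[-1][0],k)[0],Rt(49.7,54.9).as_matrix().round(2).tolist(),fk(D[-1][0],k)[1].as_matrix().round(2).tolist())
for h,th in((45,58),(40,58),(35,52),(55,58)):
  H=np.radians(h);F=np.array([np.cos(H),np.sin(H)]);N=np.array([np.cos(H-np.pi/2),np.sin(H-np.pi/2)])
  for fl in (0,1):
   for f,l,z in((-.08,0,.05),(-.08,0,.01),(.003,0,.009),(.003,.09,.009),(-.07,.1,.009)):
    p=np.r_[b+F*f+N*l,z];Rm=Rt(h,th)*R.from_euler('z',np.pi*fl);q,e=ikm(p,Rm,k,14,False);print(h,th,fl,p.round(3),q.round(2),round(e,3))
E
```

```text
[ 0.43961648 -0.07917507  0.08067461] [[0.37, 0.76, 0.53], [0.44, -0.65, 0.62], [0.82, -0.0, -0.58]] [[-0.37, -0.76, 0.53], [-0.44, 0.64, 0.62], [-0.82, -0.0, -0.58]]
45 58 0 [0.44 0.02 0.05] [-0.74  0.51  2.55  1.57  1.01  1.66] 0.0
45 58 0 [0.44 0.02 0.01] [-0.74  0.65  2.58  1.67  1.02  1.47] 0.0
45 58 0 [0.499 0.079 0.009] [-0.47  0.65  2.53  1.9   1.02  1.53] 0.0
45 58 0 [0.563 0.015 0.009] [-0.54  0.65  2.33  1.71  0.98  1.77] 0.0
45 58 0 [ 0.518 -0.043  0.009] [-0.73  0.65  2.33  1.53  1.01  1.76] 0.0
45 58 1 [0.44 0.02 0.05] [-0.74  0.51  2.55  1.57  1.01 -1.48] 0.0
45 58 1 [0.44 0.02 0.01] [-0.74  0.65  2.58  1.67  1.02 -1.67] 0.0
45 58 1 [0.499 0.079 0.009] [-0.47  0.65  2.53  1.9   1.02 -1.61] 0.0
45 58 1 [0.563 0.015 0.009] [-0.54  0.65  2.33  1.71  0.98 -1.37] 0.0
45 58 1 [ 0.518 -0.043  0.009] [-0.73  0.65  2.33  1.53  1.01 -1.38] 0.0
40 58 0 [0.436 0.026 0.05 ] [-0.73  0.5   2.61  1.68  1.    1.61] 0.015
40 58 0 [0.436 0.026 0.01 ] [-0.73  0.64  2.61  1.74  1.02  1.47] 0.039
40 58 0 [0.499 0.079 0.009] [-0.44  0.66  2.59  2.06  1.06  1.46] 0.0
40 58 0 [0.557 0.01  0.00
[... 1194 characters left out ...]
 0 [0.451 0.011 0.05 ] [-0.73  0.53  2.39  1.32  1.05  1.82] 0.0
55 58 0 [0.451 0.011 0.01 ] [-0.73  0.64  2.41  1.39  1.03  1.67] 0.0
55 58 0 [0.499 0.079 0.009] [-0.51  0.64  2.41  1.62  1.01  1.68] 0.0
55 58 0 [0.572 0.028 0.009] [-0.53  0.67  2.2   1.48  1.01  1.9 ] 0.0
55 58 0 [ 0.539 -0.038  0.009] [-0.69  0.67  2.18  1.32  1.06  1.91] 0.0
55 58 1 [0.451 0.011 0.05 ] [-0.73  0.53  2.39  1.32  1.05 -1.32] 0.0
55 58 1 [0.451 0.011 0.01 ] [-0.73  0.64  2.41  1.39  1.03 -1.47] 0.0
55 58 1 [0.499 0.079 0.009] [-0.51  0.64  2.41  1.62  1.01 -1.46] 0.0
55 58 1 [0.572 0.028 0.009] [-0.53  0.67  2.2   1.48  1.01 -1.24] 0.0
55 58 1 [ 0.539 -0.038  0.009] [-0.69  0.67  2.18  1.32  1.06 -1.24] 0.0
```

```bash
python3 go.py .445 .021 .04 47 58
```

```text
t 2.65 p [ 0.4398 -0.0793  0.0808] h 49.7 yaw_y 49.9 tilt 54.9 q [-0.9   0.43  2.3   1.13  1.09 -1.12] F [ 0.6  0.4 -0.5] w 0.0501
shift [ 0.0129 -0.0607  0.0888] turn [-0.04   0.054  0.031] deg 4.3
```

```bash
python3 -m creep '[[[100,0.006,-0.03,0.044,-0.02,0.027,0.015],[100,0.013,-0.061,0.089,-0.04,0.054,0.031],[100,0.013,-0.061,0.089,-0.04,0.054,0.031],[100,0.013,-0.061,0.089,-0.04,0.054,0.031],[100,0.013,-0.061,0.089,-0.04,0.054,0.031],[100,0.013,-0.061,0.089,-0.04,0.054,0.031]]]'; python3 go.py .450 .027 .011 47 58
python3 - <<'E'
from h import *
cam('scene','s2.png');cam('top','t2.png')
b=cv2.imread('pics/s2.png')[60:310,180:440];b=cv2.resize(b,None,fx=2,fy=2,interpolation=cv2.INTER_CUBIC)
a=cv2.imread('pics/t2.png')[130:330,220:400];a=cv2.resize(a,None,fx=1.5,fy=2.5,interpolation=cv2.INTER_CUBIC)
cv2.imwrite('pics/c2.png',cv2.convertScaleAbs(np.hstack([b,a]),alpha=1.6))
E
```

```text
t: 3.4
ee_pos: [0.4457, 0.0201, 0.0404]
tcp_rot: [0.802, 0.349, 0.445, -0.192]
force: [-0.3, -0.1, -0.8]
grip_width: 0.0853
t 3.4 p [0.4457 0.0201 0.0404] h 46.8 yaw_y 46.9 tilt 58.0 q [-0.73  0.55  2.52  1.55  1.01 -1.49] F [-0.3 -0.1 -0.8] w 0.0853
shift [-0.0207 -0.0016  0.0224] turn [0.002 0.    0.002] deg 0.2
```

View pics/c2.png

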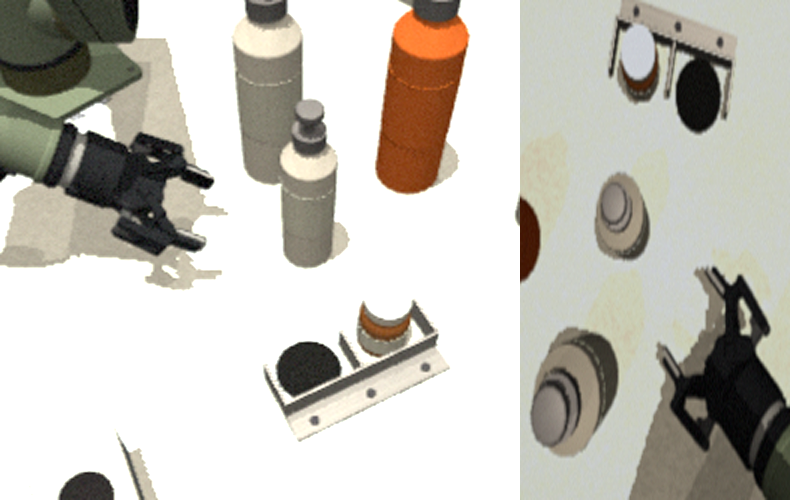

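```bash
python3 -m creep '[[[100,-0.013,0,0.008,0,0,0],[100,-0.026,0,0.016,0,0,0],[100,-0.021,0,0.024,0,0,0],[100,-0.015,0,0.033,0,0,0],[100,-0.010,0,0.041,0,0,0],[100,-0.005,0,0.050,0,0,0],[100,0.000,0,0.058,0,0,0],[100,0.006,0,0.067,0,0,0],[100,0.006,0,0.067,0,0,0]]]'
python3 - <<'E'
from go import *
st();cam('scene','s3.png');cam('top','t3.png')
b=cv2.imread('pics/s3.png')[60:310,220:440];b=cv2.resize(b,None,fx=2,fy=2,interpolation=cv2.INTER_CUBIC)
a=cv2.imread('pics/t3.png')[130:330,220:390];a=cv2.resize(a,None,fx=2,fy=2.5,interpolation=cv2.INTER_CUBIC)
cv2.imwrite('pics/c3.png',cv2.convertScaleAbs(np.hstack([b,a]),alpha=1.6))
E
```

```text
t: 4.62
ee_pos: [0.4866, 0.0651, 0.0099]
tcp_rot: [0.802, 0.35, 0.445, -0.192]
force: [0.1, -0.6, -0.4]
grip_width: 0.0857
t 4.62 p [0.4866 0.0651 0.0099] h 47.0 yaw_y 47.0 tilt 58.0 q [-0.54  0.64  2.52  1.79  1.02 -1.6 ] F [ 0.1 -0.6 -0.4] w 0.0857
```

View pics/c3.png

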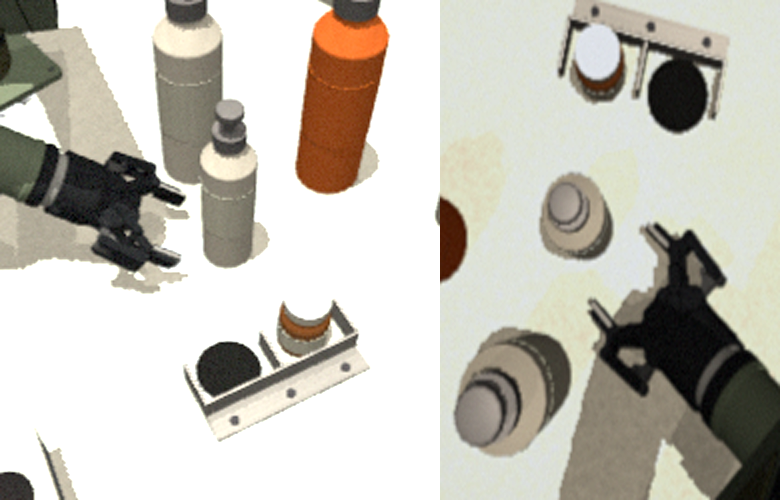

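```bash
python3 - <<'E'
from go import *
t=cam('top');s=cam('scene');p=telemetry.get_obs()['ee_pos']
print('tcp',proj(t,p),proj(s,p))
for z in(0,.165,.238):print(z,proj(t,[.497,.077,z]),proj(s,[.497,.077,z]))
print(ray(t,325,221,.017),ray(t,297.5,251,.017), ray(s,220+185/2,60+200/2,.017),ray(s,220+180/2,60+265/2,.017))
for n,c in(('t',t),('s',s)):
    im=c['color'][:,:,::-1].copy()
    for q,col in((p,(0,0,255)),([.497,.077,0],(0,255,0)),([.497,.077,.238],(255,0,255)),([.623,-.032,0],(0,255,255))):
        cv2.circle(im,tuple(int(round(v)) for v in proj(c,q)),2,col,-1)
    cv2.imwrite('pics/m_%s.png'%n,cv2.resize(im[60:310,200:420],None,fx=1.8,fy=2))
cv2.imwrite('pics/m.png',cv2.convertScaleAbs(np.hstack([cv2.imread('pics/m_t.png'),cv2.imread('pics/m_s.png')]),alpha=1.5))
E
```

```text
tcp [299.13639968 224.13483661] [326.57246551 181.53251756]
0 [294.00972327 220.02267099] [333.29067106 183.70262485]
0.165 [286.95732661 213.4260802 ] [334.23012797 138.56673154]
0.238 [282.72287538 209.46530725] [334.75714578 113.24633729]
[0.49220727 0.00292465 0.017     ] [0.42347431 0.06789348 0.017     ] [0.41549774 0.07798864 0.017     ] [0.48871991 0.00934762 0.017     ]
```

View pics/m.png

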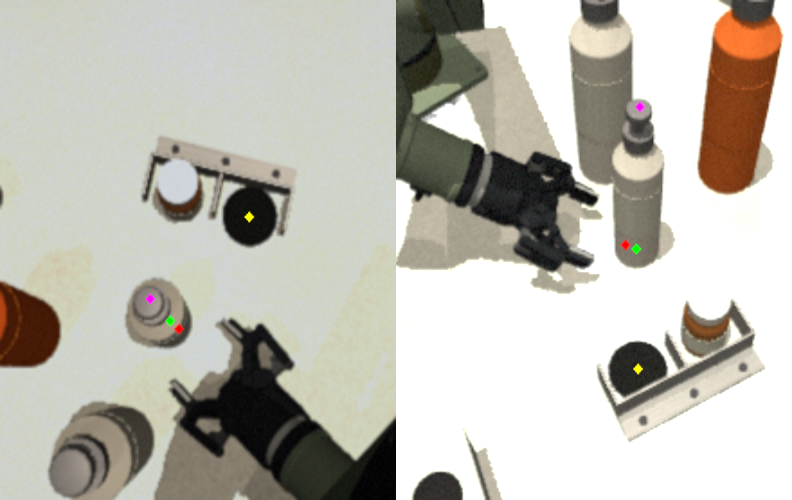

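```bash
python3 - <<'E'
from go import *
t=cam('top');s=cam('scene')
for c,n,b in((t,'a',(285,210,345,265)),(s,'b',(290,140,330,200))):
    im=c['color'][b[1]:b[3],b[0]:b[2],::-1];cv2.imwrite('pics/z%s.png'%n,cv2.convertScaleAbs(cv2.resize(im,None,fx=8,fy=8,interpolation=cv2.INTER_CUBIC),alpha=1.7))
E
```

```text
(no output)
```

View pics/za.png

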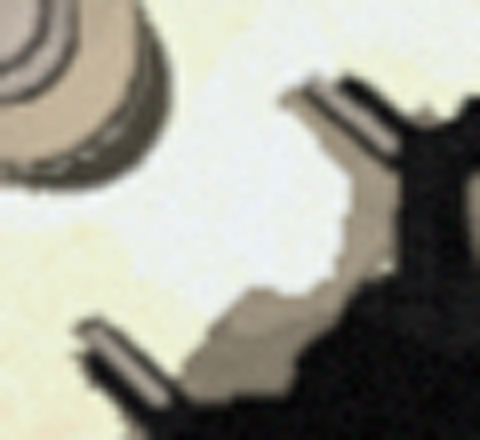

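View pics/zb.png

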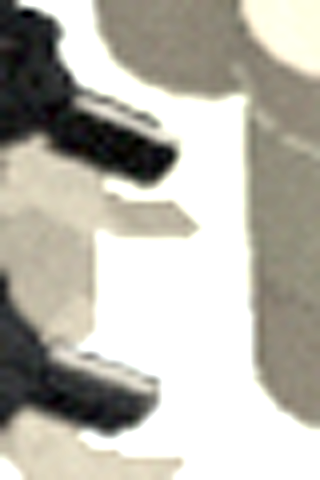

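```bash
python3 - <<'E'
from go import *
t=cam('top');s=cam('scene')
def tri(a,b):
    A=[];B=[]
    for c,p in((t,a),(s,b)):
        T=np.array(c['cam_to_world']);d=T[:3,:3]@np.array([(p[0]-c['cx'])/f(c),(p[1]-c['cy'])/f(c),1]);d/=np.linalg.norm(d);P=np.eye(3)-np.outer(d,d);A.append(P);B.append(P@T[:3,3])
    x=np.linalg.lstsq(np.vstack(A),np.hstack(B),rcond=None)[0];return x.round(4),(proj(t,x)-a).round(1),(proj(s,x)-b).round(1)
print('L',tri((296.3,250.6),(311.5,158.5)));print('R',tri((324.4,220.6),(309.4,189.0)))
print('pump',tri((282.5,210.),(334.8,113.5)))
M=R.from_quat(telemetry.get_obs()['tcp_rot']).as_matrix();print(M.round(3).tolist(),telemetry.get_obs()['ee_pos'])
E
```

```text
L (array([0.4243, 0.0688, 0.0385]), array([0.1, 0.1]), array([ 0.1, -0. ]))
R (array([0.4919, 0.005 , 0.0391]), array([-0.3, -0.2]), array([-0.3,  0.1]))
pump (array([0.4963, 0.0777, 0.2364]), array([-0., -0.]), array([-0.,  0.]))
[[0.361, 0.73, 0.58], [0.388, -0.683, 0.619], [0.848, 0.002, -0.53]] [0.48634029 0.06400356 0.00977558]
```

```bash
python3 -m creep '[[[0,-0.005,0,0,0,0,0],[0,-0.005,0,0,0,0,0],[0,-0.005,0,0,0,0,0],[0,-0.005,0,0,0,0,0],[0,-0.005,0,0,0,0,0],[0,-0.005,0,0,0,0,0],[0,-0.005,0,0,0,0,0],[0,-0.005,0,0,0,0,0]]]'
python3 - <<'E'
from go import *
t=cam('top');s=cam('scene')
for c,n,b in((t,'a2',(280,200,345,265)),(s,'b2',(280,140,340,200))):
    im=c['color'][b[1]:b[3],b[0]:b[2],::-1];x=cv2.convertScaleAbs(cv2.resize(im,None,fx=6,fy=6,interpolation=cv2.INTER_CUBIC),alpha=1.7);cv2.imwrite('pics/z%s.png'%n,x)
    print(x.shape)
a=cv2.imread('pics/za2.png')[:360];b=cv2.imread('pics/zb2.png');cv2.imwrite('pics/zz2.png',np.hstack([a,b]))
E
```

```text
t: 6.02
ee_pos: [0.4846, 0.0621, 0.0056]
tcp_rot: [0.802, 0.349, 0.445, -0.192]
force: [0.7, -0.2, 0.3]
grip_width: -0.0002
(390, 390, 3)
(360, 360, 3)
```

View pics/zz2.png

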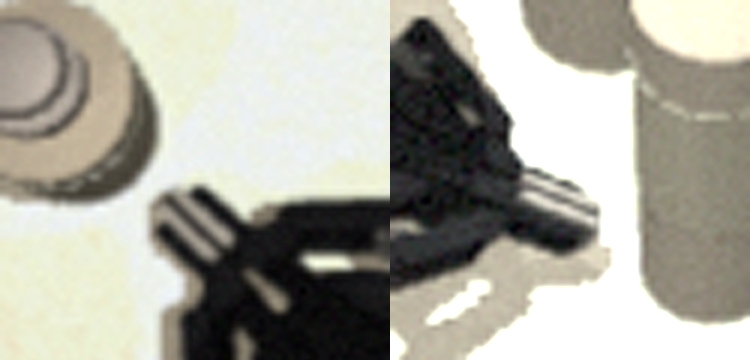

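```bash
python3 - <<'E'
from go import *
t=cam('top');s=cam('scene')
def tri(a,b):
    A=[];B=[]
    for c,p in((t,a),(s,b)):
        T=np.array(c['cam_to_world']);d=T[:3,:3]@np.array([(p[0]-c['cx'])/f(c),(p[1]-c['cy'])/f(c),1]);d/=np.linalg.norm(d);P=np.eye(3)-np.outer(d,d);A.append(P);B.append(P@T[:3,3])
    x=np.linalg.lstsq(np.vstack(A),np.hstack(B),rcond=None)[0];return x
o=telemetry.get_obs();M=R.from_quat(o['tcp_rot'])
for b in((314.5,175),(314.5,177),(314,180)):
  x=tri((309.5,231.7),b);print(x.round(4),'tool',M.inv().apply(x-o['ee_pos']).round(4), proj(t,x),proj(s,x))
print('tcp',proj(t,o['ee_pos']),proj(s,o['ee_pos']))
E
```

```text
[0.4676 0.0399 0.0386] tool [ 0.0133  0.0028 -0.041 ] [308.91941606 231.33314169] [313.85778469 175.09705325]
[0.4677 0.04   0.0307] tool [ 0.0067  0.0029 -0.0368] [309.05831738 231.42172005] [314.01095101 177.07445906]
[0.4677 0.0395 0.0191] tool [-0.0034  0.0031 -0.0309] [309.48619252 231.6913811 ] [313.98471561 180.00238078]
tcp [300.14035252 224.9817095 ] [325.48238029 182.54516265]
```

```bash
python3 - <<'E'
from go import *
s=cam('scene','s4.png');t=cam('top','t4.png')
# base plate corners in scene0: (158,96),(186,124),(250,97)
for p in((158,96),(188,124),(250,96)):print(ray(s,*p,0.01).round(3))
print('top edge',ray(t,28,48,0),ray(t,620,38,0))
st()
for L in(0,-.02,-.037): 
    o=telemetry.get_obs();M=R.from_quat(o['tcp_rot']);q=o['ee_pos']+M.apply([0,0,L]);print(L,q.round(3),proj(t,q),proj(s,q))
E
```

```text
[-0.074 -0.107  0.01 ]
[ 0.085 -0.097  0.01 ]
[0.105 0.097 0.01 ]
top edge [0.95154305 0.76013453 0.        ] [ 9.41949710e-01 -7.45133534e-01  1.11022302e-16]
t 6.33 p [0.4845 0.062  0.0055] h 46.9 yaw_y 46.9 tilt 58.0 q [-0.55  0.66  2.52  1.8   1.02 -1.62] F [-0.3 -0.2 -0.2] w -0.0002
0 [0.485 0.062 0.006] [300.1418408  224.98572907] [325.47901219 182.54479044]
-0.02 [0.473 0.05  0.016] [305.15776475 229.56312572] [318.57363417 179.81771526]
-0.037 [0.463 0.039 0.025] [309.53219513 233.55511266] [312.60634275 177.46110969]
```

View pics/s4.png

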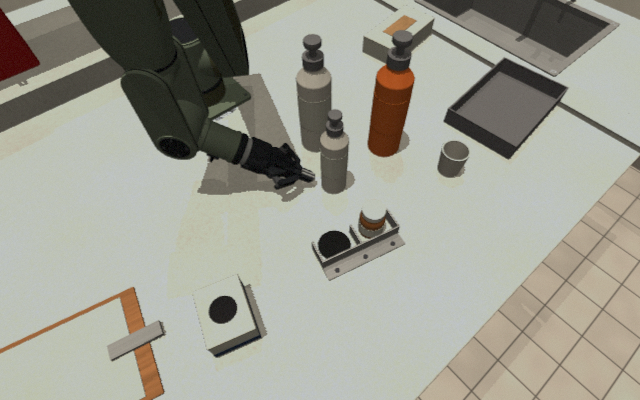

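```bash
python3 -m creep '[[[0,-0.004,0,0.0024,0,0,0],[0,-0.0076,0,0.0048,0,0,0],[0,-0.0076,0,0.0048,0,0,0]]]';python3 -m creep '[[[0,-0.0013,0,0.0008,0,0,0],[0,-0.0025,0,0.0016,0,0,0]]]';python3 -m creep '[[[0,-0.0013,0,0.0008,0,0,0],[0,-0.0025,0,0.0016,0,0,0]]]'
```

```text
t: 6.7
ee_pos: [0.4845, 0.0621, -0.004]
tcp_rot: [0.802, 0.348, 0.445, -0.193]
force: [0.8, 0.1, 0.4]
grip_width: -0.0
t: 6.95
ee_pos: [0.4845, 0.0621, -0.007]
tcp_rot: [0.802, 0.348, 0.445, -0.193]
force: [-0.1, 0.6, 0.8]
grip_width: -0.0002
t: 7.2
ee_pos: [0.4845, 0.0622, -0.0101]
tcp_rot: [0.802, 0.348, 0.445, -0.193]
force: [-0.4, -0.2, 0.4]
grip_width: -0.0
```

```bash
python3 -m creep '[[[0,-0.0008,0,0.0005,0,0,0],[0,-0.0017,0,0.001,0,0,0]]]'|grep -E 'ee_pos|force';python3 -m creep '[[[0,-0.0008,0,0.0005,0,0,0],[0,-0.0017,0,0.001,0,0,0]]]'|grep -E 'ee_pos|force';python3 -m creep '[[[0,-0.0008,0,0.0005,0,0,0],[0,-0.0017,0,0.001,0,0,0]]]'|grep -E 'ee_pos|force'
python3 - <<'E'
from go import *
t=cam('top');s=cam('scene')
for c,n,b in((t,'a2',(280,200,345,260)),(s,'b2',(280,140,340,200))):
    im=c['color'][b[1]:b[3],b[0]:b[2],::-1];cv2.imwrite('pics/z%s.png'%n,cv2.convertScaleAbs(cv2.resize(im,None,fx=6,fy=6,interpolation=cv2.INTER_CUBIC),alpha=1.7))
cv2.imwrite('pics/zz3.png',np.hstack([cv2.imread('pics/za2.png'),cv2.imread('pics/zb2.png')]))
E
```

```text
ee_pos: [0.4846, 0.0622, -0.0119]
force: [-1.7, -1.3, 3.3]
ee_pos: [0.4848, 0.0624, -0.012]
force: [-9.5, -10.5, 16.2]
ee_pos: [0.4851, 0.0626, -0.0118]
force: [-9.5, -11.0, 17.3]
```

View pics/zz3.png

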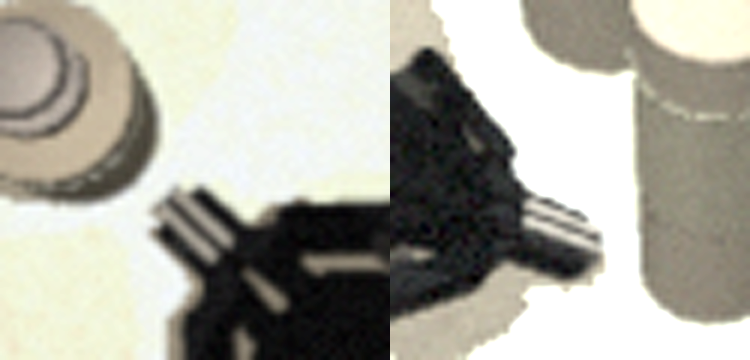

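```bash
python3 -m creep '[[[100,0.008,0,-0.012,0,0,0],[100,0.012,0,-0.03,0,0,0],[100,0.012,0,-0.03,0,0,0],[100,0.012,0,-0.03,0,0,0],[100,0.012,0,-0.03,0,0,0]]]'
sed -i "s/np.array(p)-o\['ee_pos'\]/np.array(p)-tip(o)/; s/'p',np.round(o\['ee_pos'\],4)/'tip',np.round(tip(o),4)/" go.py
sed -i "s/^def to(/def tip(o): return np.array(o['ee_pos'])-0.039*R.from_quat(o['tcp_rot']).as_matrix()[:,2]\ndef to(/" go.py
# shift must account rotation about reported TCP
python3 - <<'E'
s=open('go.py').read()
s=s.replace("d=R0.inv().apply(np.array(p)-tip(o))","d=R0.inv().apply(np.array(p)+.039*Rt(h,th).as_matrix()[:,2]-o['ee_pos'])")
open('go.py','w').write(s)
E
python3 - <<'E'
from kin import *
from go import Rt,st
st()
k=fit().x;k[3]-=.039;b=np.array([.497,.077])
for h,th in((25,55),(35,58),(40,58),(45,58),(50,58)):
  H=np.radians(h);F=np.array([np.cos(H),np.sin(H)]);N=np.array([np.cos(H-np.pi/2),np.sin(H-np.pi/2)])
  for f,l,z in((-.06,0,.012),(.003,0,.009),(.003,.09,.009),(-.07,.1,.009)):
    p=np.r_[b+F*f+N*l,z];q,e=ikm(p,Rt(h,th),k,14,True);print(h,th,p.round(3),q.round(2),round(e,3))
m=np.array([.623,-.032])
for h,th in((-15,35),(0,35),(-15,40),(0,40),(-30,35)):
  for nm,c in(('a',(.56,.012)),('mat',m)):
    H=np.radians(h);p=np.array([c[0]-.035*np.cos(H),c[1]-.035*np.sin(H),.012]);q,e=ikm(p,Rt(h,th),k,14);print(h,th,nm,q.round(2),round(e,3))
E
```

```text
t: 8.68
ee_pos: [0.4719, 0.0489, 0.0137]
tcp_rot: [0.8, 0.347, 0.449, -0.194]
force: [0.4, -0.4, -0.5]
grip_width: 0.0852
t 8.68 tip [0.4491 0.0247 0.0341] h 46.7 yaw_y 46.8 tilt 58.5 q [-0.61  0.64  2.53  1.73  1.03 -1.61] F [ 0.4 -0.4 -0.5] w 0.0852
25 55 [0.443 0.052 0.012] [-0.36  0.56  2.61  2.21  0.87 -1.51] 0.114
25 55 [0.5   0.078 0.009] [-0.17  0.65  2.61  2.54  1.02  1.51] 0.035
25 55 [ 0.538 -0.003  0.009] [-0.39  0.66  2.52  2.33  0.99  1.54] 0.0
25 55 [ 0.476 -0.043  0.009] [-0.6   0.68  2.61  2.18  1.04  1.42] 0.001
35 58 [0.448 0.043 0.012] [-0.51  0.69  2.61  2.02  1.05  1.45] 0.07
35 58 [0.499 0.079 0.009] [-0.3   0.73  2.61  2.31  1.14  1.4 ] 0.0
35 58 [0.551 0.005 0.009] [-0.45  0.7   2.42  2.07  1.    1.59] 0.0
35 58 [ 0.497 -0.045  0.009] [-0.66  0.7   2.48  1.9   1.02  1.53] 0.0
40 58 [0.451 0.038 0.012] [-0.54  0.72  2.61  1.98  1.07  1.38] 0.017
40 58 [0.499 0.079 0.009] [-0.34  0.72  2.56  2.16  1.08  1.44] 0.0
40 58 [0.557 0.01  0.009] [-0.46  0.7   2.37  1.93  0.98  1.66] 0.0
40 58 [ 0.508 -0.045  0.009] [-0.65  0.7   2.4   1.76  1.    1.62] 0.0
45 58 [0.45
[... 318 characters left out ...]
02  1.52] 0.0
50 58 [0.499 0.079 0.009] [-0.4   0.7   2.46  1.88  1.02  1.56] 0.0
50 58 [0.568 0.021 0.009] [-0.46  0.71  2.25  1.69  0.98  1.79] 0.0
50 58 [ 0.529 -0.041  0.009] [-0.63  0.7   2.26  1.52  1.01  1.78] 0.0
-15 35 a [0.16 0.44 2.39 3.9  0.35 1.19] 0.0
-15 35 mat [0.03 0.48 2.26 3.87 0.25 1.1 ] 0.0
0 35 a [0.   0.43 2.42 3.14 0.32 1.57] 0.0
0 35 mat [-0.11  0.48  2.27  2.86  0.22  1.75] 0.0
-15 40 a [0.19 0.48 2.44 3.75 0.51 1.37] 0.0
-15 40 mat [0.05 0.51 2.32 3.66 0.4  1.33] 0.0
0 40 a [0.   0.47 2.48 3.14 0.51 1.57] 0.0
0 40 mat [-0.11  0.5   2.33  2.95  0.4   1.66] 0.0
-30 35 a [ 0.28  0.47  2.32  4.49  0.44 -2.2 ] 0.006
-30 35 mat [ 0.14  0.51  2.2   4.49  0.37 -2.33] 0.009
```

```bash
python3 go.py .4725 .0525 .010 45 58
```

```text
t 8.68 tip [0.4491 0.0247 0.0341] h 46.7 yaw_y 46.8 tilt 58.5 q [-0.61  0.64  2.53  1.73  1.03 -1.61] F [ 0.4 -0.4 -0.5] w 0.0852
shift [-0.0019 -0.001   0.0435] turn [-0.026 -0.01   0.018] deg 1.9
```

```bash
python3 -m creep '[[[100,-0.001,0,0.015,-0.01,-0.005,0.01],[100,-0.002,-0.001,0.030,-0.02,-0.01,0.018],[100,-0.002,-0.001,0.0435,-0.026,-0.01,0.018],[100,-0.002,-0.001,0.0435,-0.026,-0.01,0.018],[100,-0.002,-0.001,0.0435,-0.026,-0.01,0.018]]]'
python3 - <<'E'
from go import *
to((.499,.079,.010),45,58);st()
t=cam('top');s=cam('scene')
for c,n,b in((t,'a2',(260,180,345,260)),(s,'b2',(270,110,355,205))):
    im=c['color'][b[1]:b[3],b[0]:b[2],::-1];cv2.imwrite('pics/z%s.png'%n,cv2.convertScaleAbs(cv2.resize(im,(380,425),interpolation=cv2.INTER_CUBIC),alpha=1.7))
cv2.imwrite('pics/zz4.png',np.hstack([cv2.imread('pics/za2.png'),cv2.imread('pics/zb2.png')]))
E
```

```text
t: 9.3
ee_pos: [0.4957, 0.076, -0.0108]
tcp_rot: [0.808, 0.335, 0.448, -0.186]
force: [0.4, 0.1, -0.2]
grip_width: 0.0855
shift [0.0201 0.0002 0.0318] turn [-0.     0.001 -0.   ] deg 0.0
t 9.3 tip [0.4723 0.0526 0.0098] h 45.0 yaw_y 45.0 tilt 58.0 q [-0.49  0.71  2.54  1.93  1.05 -1.69] F [ 0.4  0.1 -0.2] w 0.0855
```

View pics/zz4.png

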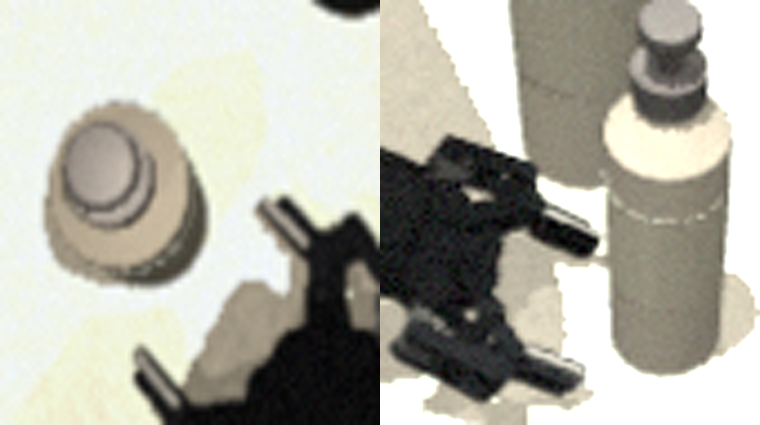

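```bash
python3 -m creep '[[[100,0.004,0,0.0064,0,0,0],[100,0.008,0,0.0128,0,0,0],[100,0.012,0,0.019,0,0,0],[100,0.016,0,0.0255,0,0,0],[100,0.017,0,0.027,0,0,0],[100,0.017,0,0.027,0,0,0]]]'
python3 - <<'E'
from go import *
st()
t=cam('top');s=cam('scene')
for c,n,b in((t,'a2',(260,180,345,260)),(s,'b2',(270,110,355,205))):
    im=c['color'][b[1]:b[3],b[0]:b[2],::-1];cv2.imwrite('pics/z%s.png'%n,cv2.convertScaleAbs(cv2.resize(im,(380,425),interpolation=cv2.INTER_CUBIC),alpha=1.7))
cv2.imwrite('pics/zz5.png',np.hstack([cv2.imread('pics/za2.png'),cv2.imread('pics/zb2.png')]))
E
```

```text
t: 10.15
ee_pos: [0.5184, 0.0984, -0.0105]
tcp_rot: [0.808, 0.335, 0.448, -0.185]
force: [0.7, -0.2, -0.1]
grip_width: 0.0856
t 10.15 tip [0.495  0.075  0.0102] h 45.0 yaw_y 45.0 tilt 58.0 q [-0.39  0.7   2.51  2.01  1.04 -1.65] F [ 0.7 -0.2 -0.1] w 0.0856
```

View pics/zz5.png

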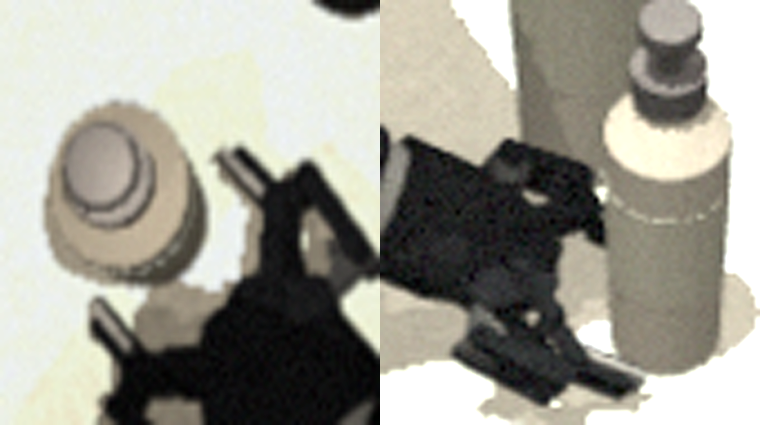

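```bash
python3 -m creep '[[[100,0.001,0.002,0.0017,0,0,0],[100,0.002,0.004,0.0034,0,0,0],[100,0.002,0.007,0.0034,0,0,0],[100,0.002,0.010,0.0034,0,0,0],[100,0.002,0.013,0.0034,0,0,0],[100,0.002,0.016,0.0034,0,0,0],[100,0.002,0.019,0.0034,0,0,0],[100,0.002,0.022,0.0034,0,0,0],[100,0.002,0.025,0.0034,0,0,0],[100,0.002,0.028,0.0034,0,0,0],[100,0.002,0.031,0.0034,0,0,0]]]'
cat > look.py <<'E'
import sys
from go import *
st();n=sys.argv[1]
t=cam('top');s=cam('scene')
for c,k,b in((t,'a2',(250,130,370,260)),(s,'b2',(270,110,390,270))):
    im=c['color'][b[1]:b[3],b[0]:b[2],::-1];cv2.imwrite('pics/z%s.png'%k,cv2.convertScaleAbs(cv2.resize(im,(400,(433 if k=='a2' else 533)),interpolation=cv2.INTER_CUBIC)[:433 if k=='a2' else 433],alpha=1.7))
cv2.imwrite('pics/'+n,np.hstack([cv2.imread('pics/za2.png'),cv2.imread('pics/zb2.png')]))
E
python3 look.py l1.png
```

```text
t: 11.62
ee_pos: [0.5431, 0.0787, -0.0107]
tcp_rot: [0.808, 0.334, 0.448, -0.185]
force: [-1.5, 2.9, 0.6]
grip_width: 0.0852
t 11.62 tip [0.5198 0.0554 0.01  ] h 45.0 yaw_y 44.9 tilt 58.0 q [-0.42  0.7   2.44  1.94  1.01 -1.56] F [-1.5  2.9  0.6] w 0.0852
```

View pics/l1.png

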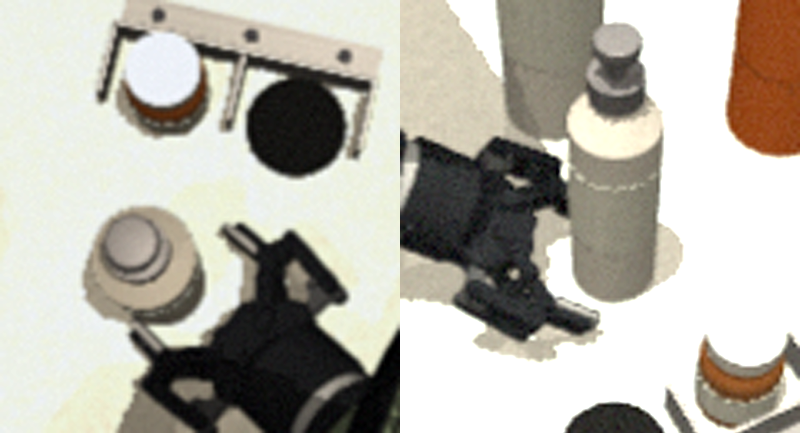

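```bash
python3 -m creep '[[[100,0,0.004,0,0,0,0],[100,0,0.008,0,0,0,0],[100,0,0.012,0,0,0,0],[100,0,0.016,0,0,0,0],[100,0,0.020,0,0,0,0],[100,0,0.024,0,0,0,0],[100,0,0.028,0,0,0,0],[100,0,0.032,0,0,0,0],[100,0,0.036,0,0,0,0],[100,0,0.036,0,0,0,0]]]'
python3 look.py l2.png
```

```text
t: 12.98
ee_pos: [0.5696, 0.0523, -0.0105]
tcp_rot: [0.808, 0.334, 0.448, -0.184]
force: [-0.3, 1.1, 0.5]
grip_width: 0.0854
t 12.97 tip [0.5462 0.029  0.0101] h 44.8 yaw_y 44.9 tilt 58.0 q [-0.45  0.69  2.36  1.85  0.99 -1.47] F [-0.3  1.1  0.5] w 0.0854
```

View pics/l2.png

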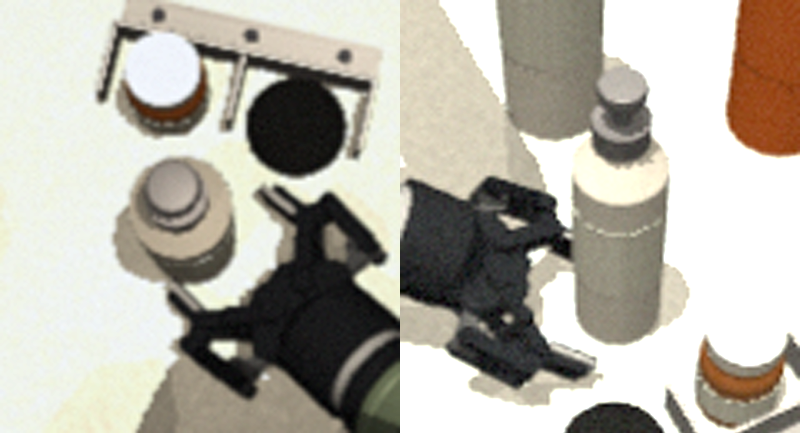

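```bash
cat > bot.py <<'E'
import sys
from go import *
t=cam('top');s=cam('scene')
m=np.array([.623,-.032]);X=np.array([.968,-.252]);Y=np.array([.252,.968])
def rel(p): d=np.array(p[:2])-m;return (d@X).round(4),(d@Y).round(4)
def bc(tx,ty,sx,sy):
    a=ray(t,tx/3.3333+250,ty/3.3333+130,.238);b=ray(s,sx/3.3333+270,sy/3.3333+110,.238);c=(a+b)/2
    print('top',a[:2].round(4),'scene',b[:2].round(4),'mean',c[:2].round(4),'rel mat',rel(c));return c
if __name__=='__main__': bc(*map(float,sys.argv[1:]))
E
python3 bot.py 172 185 223 87
```

```text
top [0.5392 0.0433] scene [0.5449 0.0399] mean [0.5421 0.0416] rel mat (np.float64(-0.0969), np.float64(0.0509))
```

```bash
python3 go.py .5455 .0378 .010 30 58; python3 - <<'E'
from kin import *
from go import Rt
k=fit().x;k[3]-=.039
q=np.array([-.45,.69,2.36,1.85,.99,-1.47]);b=np.array([.542,.0416])
for h in(45,38,30):
    q,e=ik(np.array([.5455,.0378,.01]),Rt(h,58)*R.from_euler('z',np.pi),k,q);print(h,q.round(2),e)
q,e=ik(np.array([.57,-.02,.01]),Rt(h,58)*R.from_euler('z',np.pi),k,q);print(h,q.round(2),e)
E
```

```text
t 13.18 tip [0.546  0.0293 0.0102] h 44.8 yaw_y 44.9 tilt 58.0 q [-0.45  0.69  2.36  1.85  0.99 -1.47] F [ 0.7 -0.1  0.4] w 0.0856
shift [0.0023 0.0021 0.004 ] turn [-0.219  0.     0.138] deg 14.9
45 [-0.43  0.69  2.37  1.87  0.99 -1.48] 1.3750636740361697e-10
38 [-0.4   0.7   2.44  2.08  1.01 -1.56] 6.347686265506525e-11
30 [-0.33  0.7   2.51  2.32  1.06 -1.63] 9.19190695780614e-10
30 [-0.46  0.69  2.4   2.14  0.99 -1.53] 1.6653345369377348e-15
```

```bash
python3 -m creep '[[[100,0,-0.004,0,0,0,0],[100,0,-0.007,0,0,0,0],[100,0,-0.006,0,-0.05,0,0.03],[100,0.001,-0.004,0.001,-0.11,0,0.07],[100,0.0015,-0.001,0.002,-0.165,0,0.105],[100,0.002,0.002,0.004,-0.219,0,0.138],[100,0.002,0.002,0.004,-0.219,0,0.138],[100,0.002,0.002,0.004,-0.219,0,0.138]]]'
python3 look.py l3.png
```

```text
t: 14.18
ee_pos: [0.5743, 0.0542, -0.0108]
tcp_rot: [0.845, 0.227, 0.468, -0.126]
force: [0.4, -0.4, -0.6]
grip_width: 0.0857
t 14.18 tip [0.5456 0.0377 0.0098] h 30.0 yaw_y 30.1 tilt 58.0 q [-0.33  0.7   2.51  2.32  1.06 -1.63] F [ 0.4 -0.4 -0.6] w 0.0857
```

View pics/l3.png

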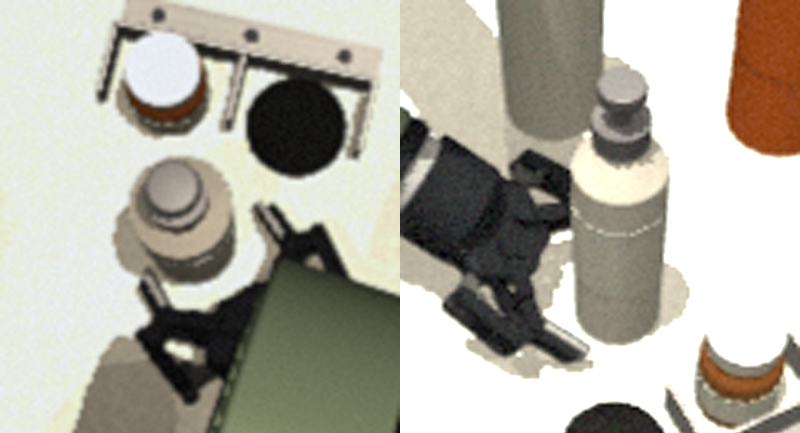

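```bash
python3 -m creep '[[[100,0,0.004,0,0,0,0],[100,0,0.008,0,0,0,0],[100,0,0.012,0.0003,0,0,0],[100,0.0003,0.016,0.0006,0,0,0],[100,0.0006,0.020,0.001,0,0,0],[100,0.0009,0.024,0.0014,0,0,0],[100,0.0012,0.028,0.0018,0,0,0],[100,0.0014,0.032,0.0022,0,0,0],[100,0.0016,0.036,0.0026,0,0,0],[100,0.0018,0.040,0.003,0,0,0],[100,0.002,0.044,0.0034,0,0,0],[100,0.0022,0.048,0.0037,0,0,0],[100,0.0022,0.048,0.0037,0,0,0]]]'
python3 look.py l4.png
```

```text
t: 15.9
ee_pos: [0.6028, 0.0137, -0.0107]
tcp_rot: [0.845, 0.226, 0.469, -0.125]
force: [0.7, 0.4, -0.1]
grip_width: 0.0854
t 15.9 tip [ 0.5742 -0.0028  0.0099] h 29.9 yaw_y 29.9 tilt 58.1 q [-0.41  0.7   2.41  2.19  0.99 -1.54] F [ 0.7  0.4 -0.1] w 0.0854
```

View pics/l4.png

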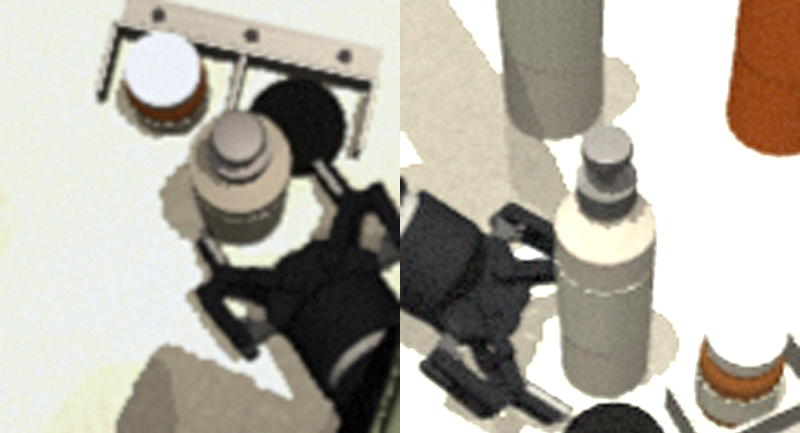

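```bash
python3 bot.py 238 138 209 146
```

```text
top [0.5641 0.0078] scene [0.5721 0.0054] mean [0.5681 0.0066] rel mat (np.float64(-0.0629), np.float64(0.0235))
```

```bash
python3 -m creep '[[[100,0,-0.003,0,0,0,0],[100,-0.004,-0.005,-0.007,0,0,0],[100,-0.010,-0.005,-0.017,0,0,0],[100,-0.016,-0.005,-0.027,0,0,0],[100,-0.020,-0.005,-0.045,0,0,0],[100,-0.020,-0.005,-0.07,0,0,0],[100,-0.020,-0.005,-0.08,0,0,0],[100,-0.020,-0.005,-0.08,0,0,0]]]'
python3 go.py .485 .008 .04 -3 40
python3 - <<'E'
from kin import *
from go import Rt
k=fit().x;k[3]-=.039
from bench import telemetry
q=np.array(telemetry.get_obs()['qpos'])
for p,h,th in(((.485,.008,.04),10,45),((.485,.008,.04),-3,40),((.5,.008,.011),-3,40),((.535,.007,.011),-3,40),((.57,-.02,.011),-8,40),((.589,-.024,.011),-14,40)):
    q,e=ik(np.array(p),Rt(h,th)*R.from_euler('z',np.pi),k,q);print(p,h,q.round(2),round(e,3))
E
```

```text
t: 17.1
ee_pos: [0.5321, -0.0218, 0.0149]
tcp_rot: [0.845, 0.226, 0.469, -0.124]
force: [0.1, -0.1, -0.4]
grip_width: 0.0856
t 17.1 tip [ 0.5034 -0.0382  0.0355] h 29.8 yaw_y 29.9 tilt 58.1 q [-0.6   0.63  2.52  2.02  1.02 -1.58] F [ 0.1 -0.1 -0.4] w 0.0856
shift [-0.0066 -0.0357 -0.0017] turn [-0.434 -0.307  0.379] deg 37.4
(0.485, 0.008, 0.04) 10 [-0.16  0.42  2.6   2.76  0.67 -1.51] 0.0
(0.485, 0.008, 0.04) -3 [ 0.03  0.36  2.54  3.25  0.46 -1.61] 0.0
(0.5, 0.008, 0.011) -3 [ 0.02  0.46  2.54  3.23  0.56 -1.59] 0.0
(0.535, 0.007, 0.011) -3 [ 0.02  0.48  2.46  3.24  0.49 -1.6 ] 0.0
(0.57, -0.02, 0.011) -8 [-0.01  0.49  2.37  3.35  0.43 -1.66] 0.0
(0.589, -0.024, 0.011) -14 [ 0.03  0.51  2.32  3.61  0.4  -1.79] 0.0
```

```bash
python3 -m creep '[[[42,-0.001,-0.007,0,-0.07,-0.10,0.06],[42,-0.002,-0.014,-0.001,-0.14,-0.2,0.12],[42,-0.004,-0.021,-0.001,-0.23,-0.27,0.20],[42,-0.005,-0.028,-0.001,-0.33,-0.30,0.29],[42,-0.007,-0.036,-0.002,-0.434,-0.307,0.379],[42,-0.007,-0.036,-0.002,-0.434,-0.307,0.379],[42,-0.007,-0.036,-0.002,-0.434,-0.307,0.379],[42,-0.007,-0.036,-0.002,-0.434,-0.307,0.379],[42,-0.007,-0.036,-0.002,-0.434,-0.307,0.379]]]'
python3 look.py l5.png
```

```text
t: 18.23
ee_pos: [0.5097, 0.0061, 0.0099]
tcp_rot: [0.939, -0.025, 0.342, 0.009]
force: [0.1, 0.1, -0.2]
grip_width: 0.036
t 18.23 tip [0.4847 0.0075 0.0398] h -3.1 yaw_y -3.1 tilt 40.0 q [ 0.02  0.36  2.55  3.25  0.47 -1.61] F [ 0.1  0.1 -0.2] w 0.036
```

View pics/l5.png

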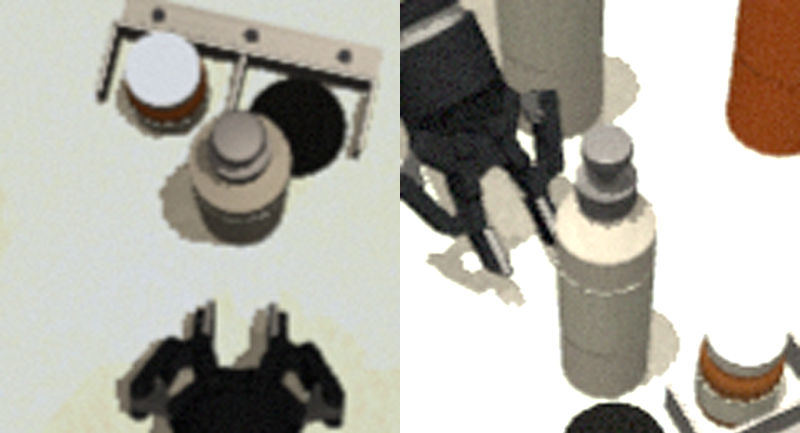

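```bash
cat >> bot.py <<'E'
def base(sx,sy):
    q=ray(s,sx/3.3333+270,sy/3.3333+110,0)[:2];d=q-np.array(s['cam_to_world'])[:2,3];d/=np.linalg.norm(d);p=q+.031*d;print('base',p.round(4),rel(p))
E
python3 - <<'E'
from bot import *
base(200,396);bc(238,137,209,143)
o=telemetry.get_obs()
to((.500,.007,.011),-3,40)
for p in((.531,.008,.011),):to(p,-3,40)
E
```

```text
base [0.5648 0.0072] (np.float64(-0.0662), np.float64(0.0232))
top [0.5647 0.0078] scene [0.5705 0.0068] mean [0.5676 0.0073] rel mat (np.float64(-0.0636), np.float64(0.0241))
shift [-0.0067 -0.0003  0.032 ] turn [ 0.001 -0.    -0.001] deg 0.1
shift [ 0.017  -0.003   0.0519] turn [ 0.001 -0.    -0.001] deg 0.1
```

```bash
python3 -m creep '[[[42,-0.009,0,0.011,0,0,0],[42,-0.015,0,0.024,0,0,0],[42,-0.007,0,0.032,0,0,0],[42,0.002,-0.001,0.039,0,0,0],[42,0.010,-0.001,0.046,0,0,0],[42,0.010,-0.001,0.046,0,0,0]]]'
python3 look.py l6.png
```

```text
t: 19.18
ee_pos: [0.5485, 0.0051, -0.0178]
tcp_rot: [0.939, -0.025, 0.343, 0.009]
force: [0.7, -0.6, -0.4]
grip_width: 0.0359
t 19.18 tip [0.5234 0.0065 0.012 ] h -3.1 yaw_y -3.1 tilt 40.2 q [ 0.02  0.47  2.49  3.24  0.52 -1.6 ] F [ 0.7 -0.6 -0.4] w 0.0359
```

View pics/l6.png

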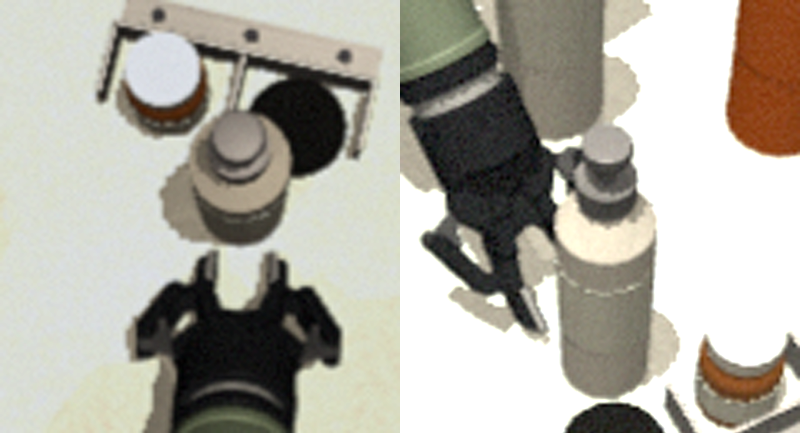

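```bash
python3 -m creep '[[[42,0.003,0,0.0026,0,0,0],[42,0.006,0,0.005,0,0,0],[42,0.0084,0,0.007,0,0,0],[42,0.011,0.002,0.009,0,0,0],[42,0.0135,0.0045,0.0113,0,0,0],[42,0.016,0.0067,0.0134,0,0,0],[42,0.0186,0.009,0.0156,0,0,0],[42,0.021,0.0112,0.0177,0,0,0],[42,0.0237,0.0134,0.02,0,0,0],[42,0.0237,0.0134,0.02,0,0,0]]]'
python3 look.py l7.png
```

```text
t: 20.52
ee_pos: [0.5776, -0.0103, -0.0186]
tcp_rot: [0.939, -0.026, 0.342, 0.009]
force: [-0.2, 0.9, -0.4]
grip_width: 0.0361
t 20.52 tip [ 0.5525 -0.0089  0.0113] h -3.1 yaw_y -3.1 tilt 40.0 q [-0.03  0.48  2.42  3.18  0.46 -1.59] F [-0.2  0.9 -0.4] w 0.0361
```

View pics/l7.png

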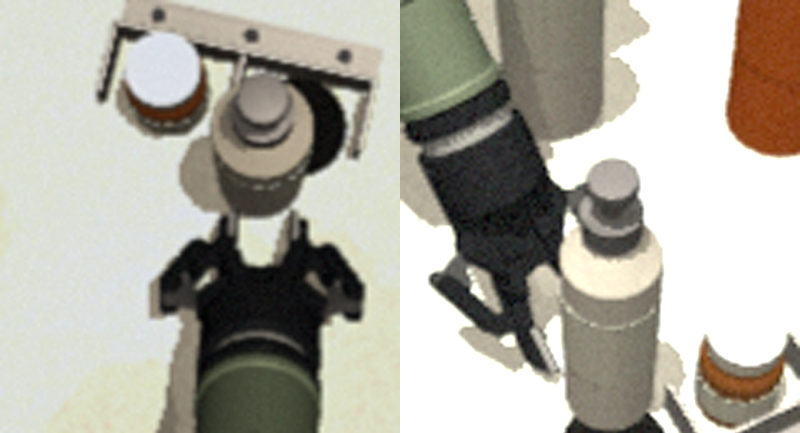

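```bash
python3 - <<'E'
from bot import *
base(207,428);bc(263,99,214,176);print(rel(tip(telemetry.get_obs())))
E
```

```text
base [ 0.5868 -0.0053] (np.float64(-0.0417), np.float64(0.0167))
top [ 0.5852 -0.0059] scene [ 0.5895 -0.0064] mean [ 0.5874 -0.0062] rel mat (np.float64(-0.041), np.float64(0.016))
(np.float64(-0.0743), np.float64(0.0048))
```

```bash
python3 go.py .549 .003 .011 -13 40
```

```text
t 20.73 tip [ 0.5524 -0.0087  0.0113] h -3.1 yaw_y -3.1 tilt 40.1 q [-0.03  0.48  2.42  3.18  0.46 -1.59] F [-0.3  0.1  0.1] w 0.036
shift [-0.0036 -0.0072 -0.0026] turn [-0.111 -0.001  0.132] deg 9.9
```

```bash
python3 -m creep '[[[42,-0.0035,0,-0.0025,0,0,0],[42,-0.0038,-0.0036,-0.0027,-0.055,0,0.066],[42,-0.0036,-0.0072,-0.0026,-0.111,-0.001,0.132],[42,-0.0036,-0.0072,-0.0026,-0.111,-0.001,0.132],[42,-0.0036,-0.0072,-0.0026,-0.111,-0.001,0.132]]]'
python3 look.py l8.png
```

```text
t: 21.35
ee_pos: [0.5732, -0.0027, -0.0188]
tcp_rot: [0.934, -0.106, 0.34, 0.039]
force: [0.6, -0.8, 0.1]
grip_width: 0.0359
t 21.35 tip [0.5488 0.0029 0.0111] h -12.9 yaw_y -12.9 tilt 40.0 q [ 0.1   0.49  2.41  3.62  0.47 -1.75] F [ 0.6 -0.8  0.1] w 0.0359
```

View pics/l8.png

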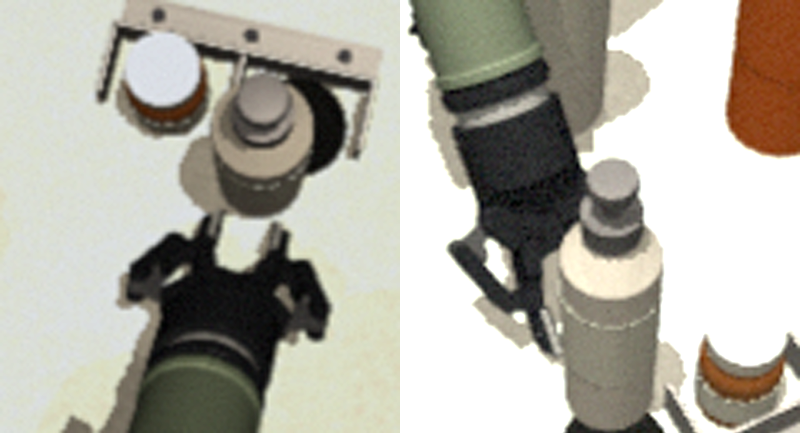

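```bash
python3 -m creep '[[[42,0.003,0,0.0026,0,0,0],[42,0.0056,0.0018,0.0047,0,0,0],[42,0.0082,0.0037,0.0069,0,0,0],[42,0.0107,0.0055,0.009,0,0,0],[42,0.0132,0.0073,0.0111,0,0,0],[42,0.0158,0.0092,0.0133,0,0,0],[42,0.0184,0.011,0.0154,0,0,0],[42,0.0184,0.011,0.0154,0,0,0]]]'
python3 look.py l9.png
```

```text
t: 22.45
ee_pos: [0.5945, -0.0198, -0.0187]
tcp_rot: [0.934, -0.107, 0.34, 0.039]
force: [-0.6, 0.2, -0.9]
grip_width: 0.0358
t 22.45 tip [ 0.5701 -0.0141  0.0112] h -13.1 yaw_y -13.0 tilt 40.0 q [ 0.05  0.5   2.36  3.58  0.43 -1.76] F [-0.6  0.2 -0.9] w 0.0358
```

View pics/l9.png

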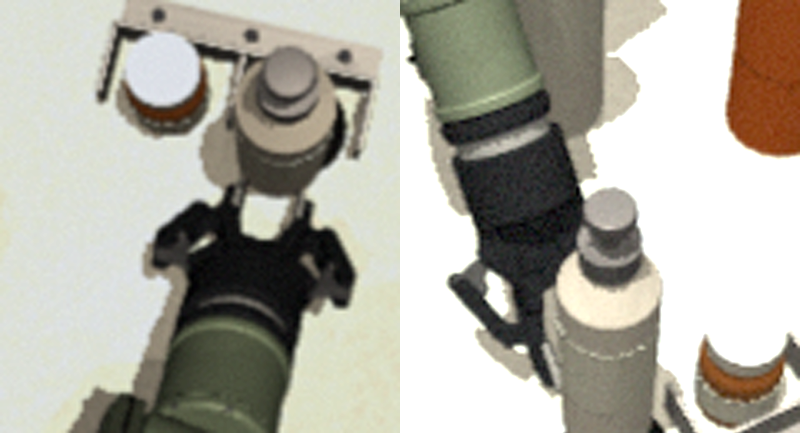

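```bash
python3 - <<'E'
from bot import *
bc(289,68,211,205)
from scipy.optimize import least_squares
for nm,c,b in(('top0.png',t,(318,145,362,190)),('scene0.png',s,(308,222,358,262))):
    im=cv2.imread('pics/'+nm);x0,y0,x1,y1=b
    m=(im[y0:y1,x0:x1].max(2)<45).astype(np.uint8);m=cv2.morphologyEx(m,cv2.MORPH_OPEN,np.ones((5,5),np.uint8))
    cs,_=cv2.findContours(m,0,1);k=max(cs,key=cv2.contourArea)[:,0]
    P=np.array([ray(c,u+x0,v+y0,.0005)[:2] for u,v in k])
    # keep side facing -station-x (away from the rail)
    d=P-[.622,-.032];P=P[(d@X)<.010];print(nm,len(P),k.min(0)+[x0,y0],k.max(0)+[x0,y0])
    r=least_squares(lambda q:np.hypot(*(P-q).T)-.0362,[.622,-.032],loss='soft_l1',f_scale=.002);print(r.x.round(4),np.abs(r.fun).max().round(4))
E
```

```text
top [ 0.602  -0.0202] scene [ 0.6031 -0.0205] mean [ 0.6025 -0.0204] rel mat (np.float64(-0.0227), np.float64(0.0061))
top0.png 49 [324 150] [352 182]
[ 0.6243 -0.0318] 0.0032
scene0.png 47 [319 231] [349 256]
[ 0.6262 -0.0336] 0.0028
```

```bash
sed -i 's/m=np.array(\[.623,-.032\])/m=np.array([.625,-.0325])/' bot.py; python3 -m creep '[[[42,0.0026,0.0012,0.0022,0,0,0],[42,0.0052,0.0024,0.0043,0,0,0],[42,0.0078,0.0036,0.0065,0,0,0],[42,0.0104,0.0048,0.0087,0,0,0],[42,0.0130,0.006,0.0109,0,0,0],[42,0.0150,0.007,0.0126,0,0,0],[42,0.0150,0.007,0.0126,0,0,0]]]'
python3 look.py l10.png
```

```text
t: 23.52
ee_pos: [0.6123, -0.0311, -0.0184]
tcp_rot: [0.933, -0.107, 0.34, 0.039]
force: [-0.3, 0.6, -1.3]
grip_width: 0.0358
t 23.52 tip [ 0.5879 -0.0254  0.0114] h -13.1 yaw_y -13.1 tilt 40.1 q [ 0.02  0.51  2.33  3.56  0.41 -1.76] F [-0.3  0.6 -1.3] w 0.0358
```

View pics/l10.png

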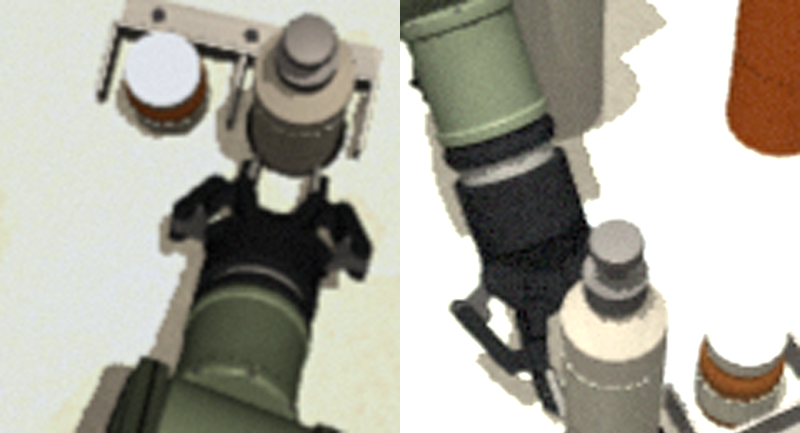

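```bash
python3 bot.py 310 37 217 239; python3 - <<'E'
from bot import *
# station from initial top picture, both rails: expected mat
print(rel(tip(telemetry.get_obs())))
E
```

```text
top [ 0.619  -0.0319] scene [ 0.6217 -0.0328] mean [ 0.6203 -0.0324] rel mat (np.float64(-0.0045), np.float64(-0.0011))
(np.float64(-0.0378), np.float64(-0.0023))
```

```bash
python3 -m creep '[[[42,0.0012,0,0.001,0,0,0],[42,0.0023,0,0.0019,0,0,0],[42,0.0023,0,0.0019,0,0,0]]]'; python3 -m creep '[[[42,-0.002,0,-0.0015,0,0,0],[42,-0.005,0,-0.004,0,0,0],[42,-0.012,0,-0.010,0,0,0],[42,-0.023,0,-0.019,0,0,0],[42,-0.030,0,-0.040,0,0,0],[42,-0.030,0,-0.080,0,0,0],[42,-0.030,0,-0.12,0,0,0],[42,-0.030,0,-0.12,0,0,0]]]'
python3 look.py l11.png
```

```text
t: 24.2
ee_pos: [0.615, -0.0315, -0.0184]
tcp_rot: [0.933, -0.107, 0.34, 0.039]
force: [-3.0, 0.0, -0.5]
grip_width: 0.0358
t: 25.2
ee_pos: [0.5159, -0.0085, 0.0558]
tcp_rot: [0.933, -0.107, 0.342, 0.038]
force: [0.2, -0.4, 0.1]
grip_width: 0.0361
t 25.2 tip [ 0.4914 -0.0029  0.0856] h -12.9 yaw_y -13.0 tilt 40.2 q [ 0.11  0.24  2.46  3.89  0.32 -2.03] F [ 0.2 -0.4  0.1] w 0.0361
```

View pics/l11.png

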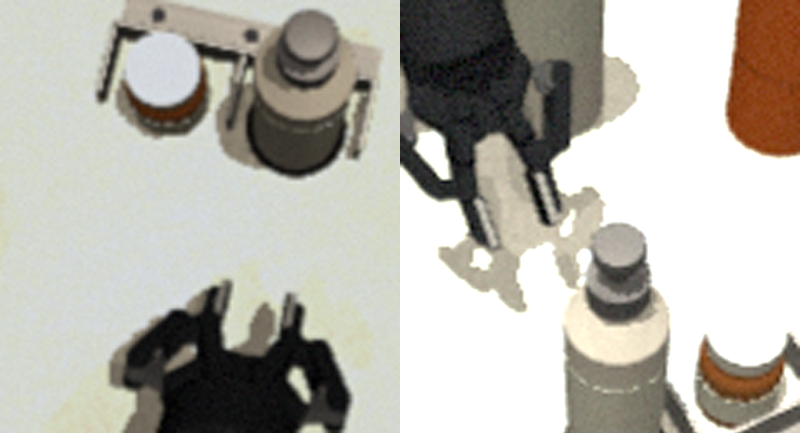

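```bash
python3 - <<'E'
from bot import *
bc(309,36,219,244);cam('top','t9.png');cam('scene','s9.png')
a=cv2.imread('pics/t9.png')[125:190,310:375];b=cv2.imread('pics/s9.png')[170:280,290:400]
cv2.imwrite('pics/f.png',cv2.convertScaleAbs(np.hstack([cv2.resize(a,(390,390),interpolation=cv2.INTER_CUBIC),cv2.resize(b,(390,390),interpolation=cv2.INTER_CUBIC)]),alpha=2.2))
E
```

```text
top [ 0.6195 -0.0314] scene [ 0.6248 -0.0342] mean [ 0.6221 -0.0328] rel mat (np.float64(-0.0027), np.float64(-0.001))
```

View pics/f.png

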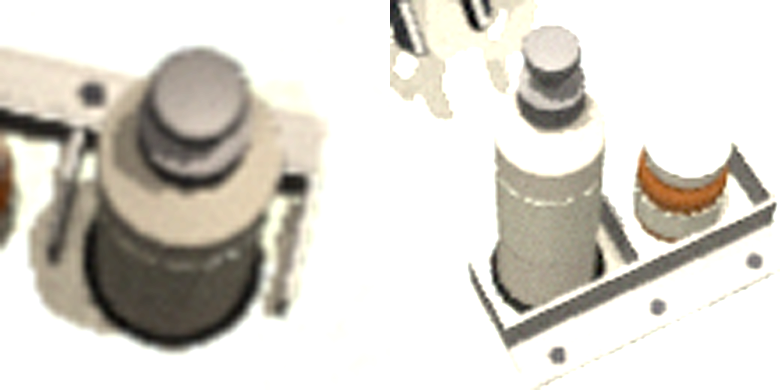

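The two enlarged views show a thin, even black rim of mat around the base: at crop (175,345) in top, and on both sides at (497,285) and (600,270) in scene. The bottle is upright and centred. I'll check the neighbours before handing in.

```bash
python3 - <<'E'
from bot import *
for n in('top','scene'):
    a=cv2.imread('pics/%s0.png'%n).astype(int);b=cv2.imread('pics/%s9.png'%n[0]).astype(int);d=np.abs(a-b).max(2)
    R_={'top':{'jar':(287,139,312,168),'cup':(160,130,205,175),'carton':(420,130,490,200)},'scene':{'jar':(358,200,388,236),'cup':(435,138,472,180),'carton':(190,272,265,358)}}[n]
    for k,(x0,y0,x1,y1) in R_.items():print(n,k,'changed px',int((d[y0:y1,x0:x1]>35).sum()),'of',(x1-x0)*(y1-y0))
o=telemetry.get_obs();print(np.abs(o['qd']).max(),o['t'],o['force'])
print(env.job_done())
E
```

```text
top jar changed px 0 of 725
top cup changed px 0 of 2025
top carton changed px 0 of 4900
scene jar changed px 0 of 1080
scene cup changed px 0 of 1554
scene carton changed px 0 of 6450
0.007855433553856248 25.6 [-0.59894685 -0.2165701   0.00853266]
the job is handed in; nothing more can be done
None
```

The small white bottle now stands upright on the black mat in the free bay, and I handed the job in at 25.6 s; no verdict came back. I slid it there in two stages: first sideways with the inside of one open finger, then into the bay with both fingertips partly open behind it. I aimed to touch it about 20 mm above the counter, and the contact forces I read were about 3 N.

**Last checks**
- **Position:** the bottle's axis measures about 3 mm from the mat's centre, against the 12 mm allowed. An even black rim of mat shows around its base in both views.
- **Jar, cup and carton:** none of their pixels changed between the first and last pictures in either camera.
- **Robot:** the arm is clear of everything and at rest.

**What disagreed**
- **Tool position:** the reported TCP lay about 39 mm beyond the real fingertips. I saw this in both cameras, confirmed it by touching the counter (about 22 N), and corrected for it in all later moves.
- **Camera views:** the two views of the pump head differ by about 6 mm along x, so the 3 mm figure is good to roughly ±3 mm.
- **Sideways push:** during the first sideways push the bottle drifted forward out of the finger. I re-hooked it once at a new angle and continued.

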